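# Swap and recharge the stockroom's drying cassettes

## Task

The drying canister is done: first turn the dryer's timer dial back to off (the white dot), then lift the canister by its handle off the warm tray and stand it on the cork mat, wholly on it. With the dial still off, lay every spent cassette (pink window) flat in the warm tray, window up and none on top of another, and only then turn the dial until its pointer is at the orange mark. Lay the fresh green cassette, window up, flat on the floor of the open stock box, and leave the other things on the table where they are.

Things in the scene. Friction and masses are not known exactly. Their poses are not given: they have to be found in the camera images.
- dryer: the bench dryer, fixed, 295 mm along its x by 190 mm along its y, origin under its middle at table height; its y axis points to the dryer's left and z up. At its -x end is the grey control pod (110 x 130 mm, top at z 40 mm) with the timer dial, whose axis stands at x -92.5 mm, y 0; the rest is the warm tray
- tray_centre (a point): centre of the warm tray's dark flat floor, 40 mm above the table; axes parallel to the dryer's. The floor measures 170 mm along x and 175 mm along y inside an aluminium rim 7.5 mm thick that rises 8 mm above the floor
- dial (a joint): the timer dial's angle in rad, 0 (off, pointer at the white dot on the robot's side of the pod, against a stop) to 4.7, growing clockwise seen from above. It turns with 0.04 N m of friction and stays where it is left
- pointer (a point): outer end of the white pointer line on top of the black dial, 22 mm from the axis, 84 mm above the table; the frame turns with the dial and its -x axis points outward along the pointer. The dial's grip is an upright bar 46 mm long (along the pointer's x, centred on the axis), 14 mm thick and 32 mm high, from z 52 to 84 mm above the table, on a black disc of 24 mm radius (top at 54 mm) over a white base of 36 mm radius (top at 46 mm)
- mark (a point): the orange mark on the flat aluminium preset ring round the dial, 42 mm from the dial's axis, 43 mm above the table. The ring is fixed, but its mark stands elsewhere on the scale at each start (1.7 to 3.8 rad clockwise from the white dot)
- canister: the handled canister, an aluminium cylinder of 84 mm diameter and 84 mm height with a green band, 0.25 to 0.5 kg; origin at the centre of its underside, z up. Starts standing on the warm tray
- canister_base (a point): centre of the canister's underside, axes as the canister's
- canister_handle (a point): middle of the canister's black bail handle: a level round bar of 12 mm diameter, 70 mm long along the canister's y, its centre 118 mm above the underside and 34 mm above the canister's top, on an upright at each end
- mat_centre (a point): centre of the top of the round cork mat, 140 mm across and 4 mm thick, fixed to the table at the left or right of the dryer; z up
- spent1_mid (a point): flat aluminium drying cassette, 72 x 36 x 18 mm (x, y, z), 0.09 kg, its perforated top carrying a square pink window; this point is its centre, 9 mm above its underside; x along the 72 mm length, z up through the window. There are two to four spent (pink) ones; an absent one reads None.
- spent1: the same cassette as spent1_mid, origin at the centre of its underside
- spent2_mid (a point): flat aluminium drying cassette, 72 x 36 x 18 mm (x, y, z), 0.09 kg, its perforated top carrying a square pink window; this point is its centre, 9 mm above its underside; x along the 72 mm length, z up through the window. There are two to four spent (pink) ones; an absent one reads None.
- spent2: the same cassette as spent2_mid, origin at the centre of its underside
- spent3_mid (a point): flat aluminium drying cassette, 72 x 36 x 18 mm (x, y, z), 0.09 kg, its perforated top carrying a square pink window; this point is its centre, 9 mm above its underside; x along the 72 mm length, z up through the window. There are two to four spent (pink) ones; an absent one reads None.
- spent3: the same cassette as spent3_mid, origin at the centre of its underside
- spent4_mid (a point): flat aluminium drying cassette, 72 x 36 x 18 mm (x, y, z), 0.09 kg, its perforated top carrying a square pink window; this point is its centre, 9 mm above its underside; x along the 72 mm length, z up through the window. There are two to four spent (pink) ones; an absent one reads None.
- spent4: the same cassette as spent4_mid, origin at the centre of its underside
- fresh_mid (a point): flat aluminium drying cassette, 72 x 36 x 18 mm (x, y, z), 0.09 kg, its perforated top carrying a square green window; this point is its centre, 9 mm above its underside; x along the 72 mm length, z up through the window. The one fresh cassette, always there.
- pot_mid (a point): clear lidded pot of buckles, 60 mm across and 44 mm high, loose on the table; this point is its centre. Not to be moved
- fresh: the same cassette as fresh_mid, origin at the centre of its underside
- stockbox_floor (a point): middle of the brown card that is the flat inner floor of the open clear stock box with a white rim, 14 mm above the table; z up, x and y along its sides. The box is fixed to the table on the side opposite the cork mat, 120 x 120 mm outside, its walls 4 mm thick and their top 45 mm above the table
- taperoll_mid (a point): centre of a yellow tape roll, 90 mm across, 24 mm high, lying behind the dryer. Not to be moved
- cards_mid (a point): centre of a stack of cards, 60 x 110 x 16 mm, behind the dryer. Not to be moved
Mind the look-alikes: they are no part of the job. Of the things that look like the canister, the middle-sized one is meant.

How it is judged:
On the way, in this order (a step that is already met when the one before it is completed fails the run):
1. the dial is turned back to off with the canister still on the tray (value of joint dial below 0.1 rad and horizontal distance between canister_base and tray_centre below 0.06 m), for 0.2 s.
2. the canister stands released on the cork mat, the dial still off (horizontal distance between canister_base and mat_centre below 0.03 m and z of canister_base in the frame of mat_centre below 0.006 m and angle between canister_base's own z axis and vertical below 0.1 rad and contact force between the fingers and canister below 0.1 N and value of joint dial below 0.12 rad), for 0.2 s.
3. every spent cassette lies flat in the warm tray, released, the dial still off (z of spent1_mid in the frame of tray_centre between 0.004 and 0.0135 m and angle between each of spent1_mid, spent2_mid, spent3_mid, spent4_mid's own z axis and vertical below 0.12 rad and x of spent1_mid in the frame of tray_centre between -0.085 and 0.085 m and y of spent1_mid in the frame of tray_centre between -0.0875 and 0.0875 m and z of spent2_mid in the frame of tray_centre between 0.004 and 0.0135 m and x of spent2_mid in the frame of tray_centre between -0.085 and 0.085 m and y of spent2_mid in the frame of tray_centre between -0.0875 and 0.0875 m and z of spent3_mid in the frame of tray_centre between 0.004 and 0.0135 m and x of spent3_mid in the frame of tray_centre between -0.085 and 0.085 m and y of spent3_mid in the frame of tray_centre between -0.0875 and 0.0875 m and z of spent4_mid in the frame of tray_centre between 0.004 and 0.0135 m and x of spent4_mid in the frame of tray_centre between -0.085 and 0.085 m and y of spent4_mid in the frame of tray_centre between -0.0875 and 0.0875 m and contact force between the fingers and spent1 below 0.1 N and contact force between the fingers and spent2 below 0.1 N and contact force between the fingers and spent3 below 0.1 N and contact force between the fingers and spent4 below 0.1 N and value of joint dial below 0.12 rad), for 0.2 s.
4. the dial's pointer is at the orange mark (y of mark in the frame of pointer between -0.0045 and 0.0045 m and x of mark in the frame of pointer below 0 m and velocity of joint dial between -0.1 and 0.1 rad/s), for 0.2 s.
At the end, for the whole second after the job is handed in: Canister upright, within 30 mm of the cork mat's centre; every spent cassette flat (0.12 rad) on the warm tray's floor and the fresh one on the stock box's, window up; the pointer is within 4.5 mm at 42 mm radius (6 degrees) of the orange mark; all released and at rest (all of step 4 and horizontal distance between canister_base and mat_centre below 0.03 m and z of canister_base in the frame of mat_centre below 0.006 m and angle between canister_base's own z axis and vertical below 0.1 rad and contact force between the fingers and canister below 0.1 N and z of spent1_mid in the frame of tray_centre between 0.004 and 0.0135 m and angle between each of spent1_mid, spent2_mid, spent3_mid, spent4_mid, fresh_mid's own z axis and vertical below 0.12 rad and x of spent1_mid in the frame of tray_centre between -0.085 and 0.085 m and y of spent1_mid in the frame of tray_centre between -0.0875 and 0.0875 m and z of spent2_mid in the frame of tray_centre between 0.004 and 0.0135 m and x of spent2_mid in the frame of tray_centre between -0.085 and 0.085 m and y of spent2_mid in the frame of tray_centre between -0.0875 and 0.0875 m and z of spent3_mid in the frame of tray_centre between 0.004 and 0.0135 m and x of spent3_mid in the frame of tray_centre between -0.085 and 0.085 m and y of spent3_mid in the frame of tray_centre between -0.0875 and 0.0875 m and z of spent4_mid in the frame of tray_centre between 0.004 and 0.0135 m and x of spent4_mid in the frame of tray_centre between -0.085 and 0.085 m and y of spent4_mid in the frame of tray_centre between -0.0875 and 0.0875 m and z of fresh_mid in the frame of stockbox_floor between 0.004 and 0.0135 m and horizontal distance between fresh_mid and stockbox_floor below 0.06 m and contact force between the fingers and fresh below 0.1 N and contact force between the fingers and spent1 below 0.1 N and contact force between the fingers and spent2 below 0.1 N and contact force between the fingers and spent3 below 0.1 N and contact force between the fingers and spent4 below 0.1 N and linear speed of each of spent1, spent2, spent3, spent4, fresh, canister below 0.03 m/s); the robot touches nothing.
It fails at once if pot is moved more than 40 mm (distance of pot_mid from where it was at the start of the episode above 0.04 m).
It fails at once if taperoll is moved more than 40 mm (distance of taperoll_mid from where it was at the start of the episode above 0.04 m).
It fails at once if cards is moved more than 40 mm (distance of cards_mid from where it was at the start of the episode above 0.04 m).
Of spent1, spent2, spent3, spent4 only 2 to 4 are there at a start; the rules pass over those that are not, and their reading is None.
At some moment in a run one of spent1, spent2, spent3, spent4, fresh may be knocked a few centimetres aside while the robot is not near it.
Once in a run the grip may slacken for a moment while it holds something.
It also fails if it takes over 210 s, if anything falls off the work surface, if the arm or the gripper's body presses on something with over 40 N, if the wrist force passes 120 N, or if a joint passes its speed limit or range.

## Robot

A 6-joint arm with a two-finger parallel gripper is mounted at the origin on the work surface. World frame = base frame: x ahead of the robot, y to its left, z up, the work surface at z = 0. Lengths are in m, angles in rad, forces in N, time in s.
With the tool pointing down it reaches from about 0.35 to 0.875 m from the base axis. Payload 4.2 kg.
Tool frame: the origin (TCP) lies between the finger pads; the fingertips stand 19 mm ahead of it and the grasp point (between the pads) is the TCP; z points along the fingers, y is the line along which they close (so a half turn about z gives the same grasp; the last joint's range is limited). The gripper opens to 87 mm and grips with 3 to 60 N. Pads are 19 mm wide; open, the fingers measure 117 mm over their backs; the gripper's body (75 mm by 190 mm) begins 51 mm behind the grasp point.
Start: joints at [-0.972, 0.385, 0.008, 0, -1.194, -0.259], TCP at [0.208, -0.589, 0.242] pointing down, gripper open.
Joint ranges: [-3.14, 3.14], [-1.21, 2.06], [-1.07, 1.41], [-3.16, 2.05], [-2.99, -0.16], [-3.1, 3.1]. Speed limits (rad/s): [2.79, 2.79, 3.14, 3.14, 3.14, 3.14].

## Interface

Orientations are given as a rotation vector (axis times angle).
In Python, from workcell import arm, eyes, spotter gives the robot as it stands.
- The arm moves only by the tool play_rows, never from a script. Its argument "deltas" is a list of rows, each a list of 7 numbers: the gripper command: -1 is shut, 1 is fully open, values between are in proportion, then the shift along the tool's x, y, z in m, then the turn, a rotation vector about the tool's x, y, z in rad. A call has 1 to 20 rows; each row shifts and turns the commanded pose from where the row before left it, along the tool's axes as they then stand; what a row does not reach is not made up. A row lasts 1/12 s, in which the tool goes at most 41.7 mm and 7.16 degrees, less where a joint would pass 70% of its speed; a pose out of reach is approached as far as the arm can. A call is refused whole if a number of a shift passes 0.0417 or a number of a turn 0.125, either way. A call with a gripper value outside its range is refused whole. The fingers move at their own pace and stop on an object; the grip force is fixed at half the most. Time passes only in rows, so rows that do not move let the fingers close. It gives the time, the measured TCP pose, the force, the opening and the grip force at its end, in the units of the state.
- arm.observe(): the state, without advancing time (a new reading comes with each control period).
- eyes.camera(name): name is "side" or "top"; returns the picture (400x640x3 uint8, red, green, blue); there is no depth.
- eyes.camera_params(name): a dict with "camera_matrix" (3x3 intrinsics, pixels), "k1" (the pictures are not rectified: a ray, as slopes to the right and down, at radius r is drawn at 1 + k1 r^2 times it, then the intrinsics apply), "R" (3x3) and "t" (3): a world point X has camera coordinates R X + t. Camera axes: x right, y down, z forward; pixel columns grow to the right and rows downward; lengths in m; the calibration is good to about 2 mm. A picture is of the moment at which its call begins. camera_params takes no time and is no camera call.
- arm.close_job(): hands the job in; it is judged then, once.
Trained networks look in the newest picture that a camera, given by its name, has taken for a name from the list of things; names that differ only in an ending like _2 or _b are one class to them, and where a whole thing is asked for, a point or a joint stands for the part that bears it (a point fixed in the world has none). Each returns a list of dicts, best first, with "conf" (0 to 1); they miss things now and then, are a little off and sometimes report something else, mostly with a low value. They report only what shows in the picture. A call takes as long as a camera call. They do not tell look-alikes from the thing itself.
- spotter.silhouettes(name, camera): "region" (400x640 bool, what is visible of it) and "bbox" ([centre column, centre row, width, height] in pixels, round what is visible of it).
The state is a dict: "time_s": time; "q": joint angles; "qvel": joint speeds; "tau": joint torques, N m; "eef_pos": TCP position; "tool_rot": TCP orientation; "contact_force": force on the tool from outside, world axes, zero at the start; "torque": the same for the moment, N m; "grip_width": finger opening in m; "finger_force": force on a finger pad.
Only numpy, scipy, OpenCV 4.12 (cv2) and the standard library are available. Lean on these libraries where they do the work, as an engineer would, in place of code of your own. Each camera call takes 0.05 s, during which the arm holds its last target. There are 200 camera calls.

## Working session

There is one attempt and no reset: what is moved stays moved. The work goes in short steps, Python scripts to look and compute and a tool call to move; the robot and the scene stay as the last step left them, time stands still between calls to the robot, and variables do not carry over. Pictures are saved under pics/ and viewed, at most 14 in all, crops included, and the job is handed in when it is done.

Besides the shell and the picture viewer there is one more tool, called after "Request:" as name(argument=value, ...), one argument or row to a line, values as JSON. play_rows: Moves the arm, as the interface text tells. Its arguments: {"type":"object","properties":{"deltas":{"type":"array","items":{"type":"array","items":{"type":"number"}}}},"required":["deltas"]}

```bash
mkdir -p pics; ls; cat > h.py <<'E'
import numpy as np,cv2
from workcell import arm,eyes,spotter
def shot(cam,fn=None):
    im=eyes.camera(cam)
    if fn: cv2.imwrite('pics/'+fn,im[:,:,::-1])
    return im
def P(cam): return eyes.camera_params(cam)
def unproj(cam,uv,z):
    p=P(cam);K=np.array(p['camera_matrix']);R=np.array(p['R']);t=np.array(p['t']);k=p['k1']
    uv=np.atleast_2d(uv).astype(float)
    d=np.linalg.inv(K)@np.c_[uv,np.ones(len(uv))].T
    s=d[:2].copy()
    for _ in range(20): s=d[:2]/(1+k*(s**2).sum(0))
    ray=R.T@np.vstack([s,np.ones(s.shape[1])]);c=-R.T@t
    l=(z-c[2])/ray[2]
    return (c[:,None]+ray*l).T
def proj(cam,X):
    p=P(cam);K=np.array(p['camera_matrix']);R=np.array(p['R']);t=np.array(p['t']);k=p['k1']
    x=R@np.atleast_2d(X).T+t[:,None];s=x[:2]/x[2];s=s*(1+k*(s**2).sum(0))
    return (K@np.vstack([s,np.ones(s.shape[1])]))[:2].T
def ori(): 
    s=arm.observe();return np.array(s['eef_pos']),cv2.Rodrigues(np.array(s['tool_rot'],float))[0]
E
python3 - <<'E'
from h import *
for c in('top','side'):
    shot(c,c+'0.png');p=P(c);print(c,-np.array(p['R']).T@p['t'],np.array(p['R'])[2],p['camera_matrix'],p['k1'])
print(arm.observe())
for n in ('dryer','canister','spent1','fresh','pot','dial','taperoll','cards','stockbox','mat'):
    for c in('top','side'):
        try: print(n,c,[(round(d['conf'],2),np.round(d['bbox']).tolist()) for d in spotter.silhouettes(n,c)])
        except Exception as e: print(n,str(e)[:100])
E
```

```text
pics
top [ 0.41025843 -0.0048877   1.31479456] [ 0.09963863 -0.01105182 -0.99496231] [[430.28861815   0.         327.44320841]
 [  0.         430.28861815 201.74550258]
 [  0.           0.           1.        ]] -0.00859256306368462
side [-0.04674788  0.74527631  0.72786157] [ 0.52878954 -0.66273983 -0.53024292] [[421.54257383   0.         317.00070527]
 [  0.         421.54257383 205.1210659 ]
 [  0.           0.           1.        ]] -0.010354881402692603
{'time_s': 0.1, 'q': array([-9.72398960e-01,  3.85514484e-01,  6.75703475e-03, -4.61919637e-04,
       -1.19401188e+00, -2.58583850e-01]), 'qvel': array([-0.00139251, -0.00333087,  0.0016642 ,  0.00053738,  0.00090587,
       -0.00296081]), 'tau': array([-7.65091663e-04, -3.91689527e+01,  1.87932891e+01,  4.23199788e+00,
        1.33950627e-02, -7.39161283e-05]), 'eef_pos': array([ 0.2081633 , -0.58877692,  0.24054181]), 'tool_rot': array([ 0.53087673, -3.09597607, -0.00309879]), 'contact_force': array([ 1.06691722, -0.94791527, -0.84228559]), 'torque': array([ 0.03721345, -0.01109114, -0.08846718]), 'finger_force': 0.0, 'grip_wi
[... 1207 characters left out ...]
_handle, cards_mid, dial, dryer, fresh, fresh_mid, mark, 
cards it knows: canister, canister_base, canister_handle, cards_mid, dial, dryer, fresh, fresh_mid, mark, 
cards it knows: canister, canister_base, canister_handle, cards_mid, dial, dryer, fresh, fresh_mid, mark, 
stockbox it knows: canister, canister_base, canister_handle, cards_mid, dial, dryer, fresh, fresh_mid, mark, 
stockbox it knows: canister, canister_base, canister_handle, cards_mid, dial, dryer, fresh, fresh_mid, mark, 
mat it knows: canister, canister_base, canister_handle, cards_mid, dial, dryer, fresh, fresh_mid, mark, 
mat it knows: canister, canister_base, canister_handle, cards_mid, dial, dryer, fresh, fresh_mid, mark,
```

```bash
python3 - <<'E'
import cv2
t=cv2.imread('pics/top0.png')[90:330,140:460]
cv2.imwrite('pics/topc.png',cv2.resize(t,None,fx=2.5,fy=2.5,interpolation=cv2.INTER_CUBIC))
s=cv2.imread('pics/side0.png')[150:390,140:460]
cv2.imwrite('pics/sidec.png',cv2.resize(s,None,fx=2.5,fy=2.5,interpolation=cv2.INTER_CUBIC))
E
```

```text
(no output)
```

View pics/topc.png

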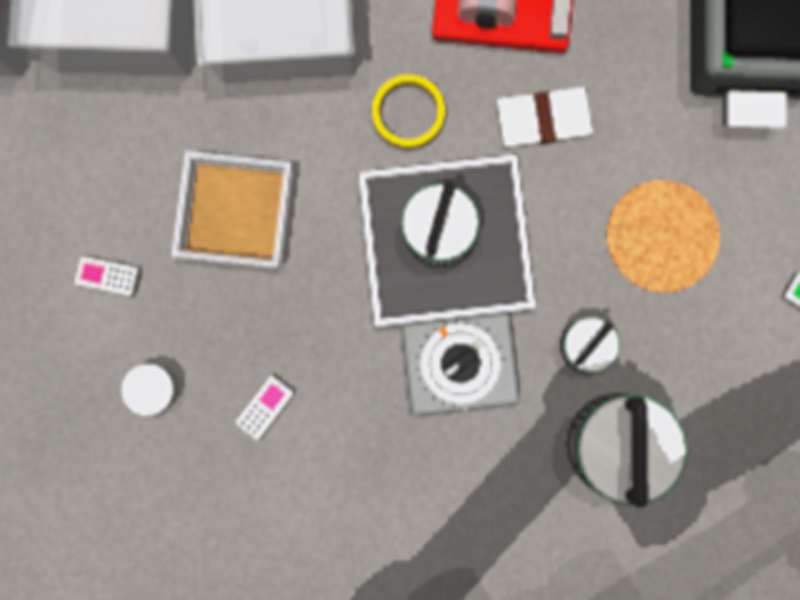

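View pics/sidec.png

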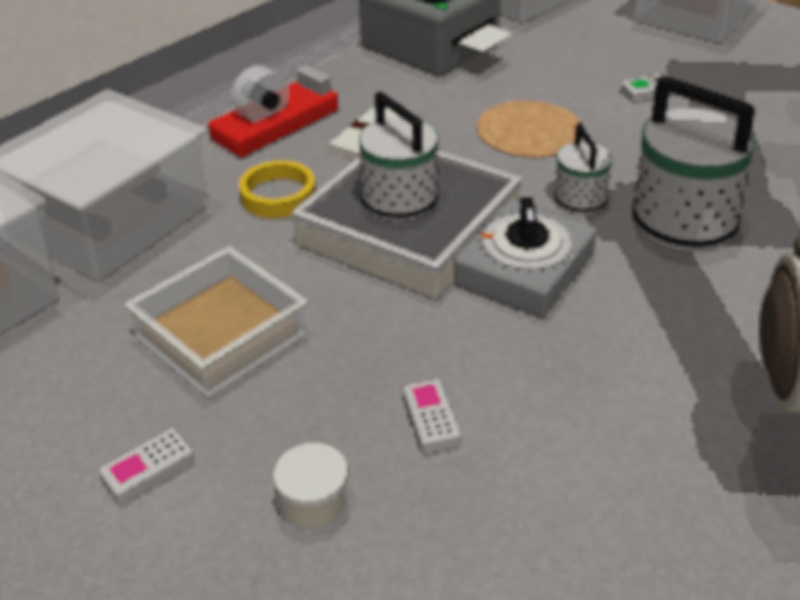

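View pics/top0.png

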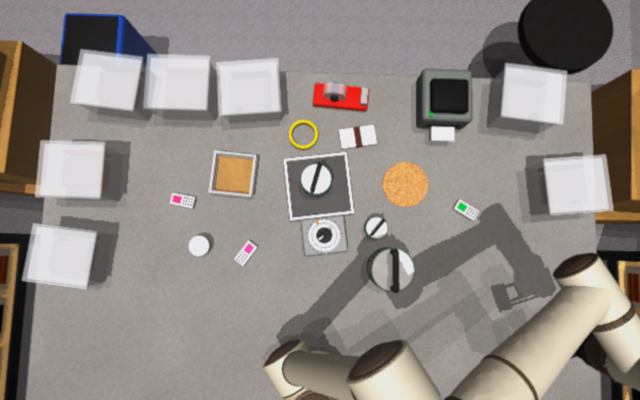

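Three canister look-alikes in the top picture: large (392,269), small (376,228) and middle-sized (317,180) on the tray. The middle-sized one on the tray is the one meant. Two spent cassettes at (181,200) and (246,252), fresh at (466,209), mat at (405,184), stock box at (233,174), dial at (324,236).

```bash
cat >> h.py <<'E'
def cass(cam='top',n='spent1',z=.018):
    """min-area rect of bright pixels round each detection -> centre, yaw, dims; window side irrelevant"""
    out=[]
    for d in spotter.silhouettes(n,cam):
        ys,xs=np.nonzero(d['region']); 
        W=unproj(cam,np.c_[xs,ys],z)[:,:2]
        r=cv2.minAreaRect((W*1000).astype(np.float32)); (cx,cy),(w,h),a=r
        yaw=np.radians(a if w>h else a+90); yaw=(yaw+np.pi/2)%np.pi-np.pi/2
        out.append((round(d['conf'],2),np.round([cx,cy]).tolist(),sorted([round(w),round(h)]),round(float(yaw),3)))
    return out
E
python3 - <<'E'
from h import *
im=shot('top')
c=lambda L:[(140+u/2.5,90+v/2.5) for u,v in L]
T=unproj('top',c([(362,174),(516,157),(533,306),(376,324)]),.048); print('tray',T[:,:2].round(3).tolist(),T.mean(0).round(4))
print([round(float(np.linalg.norm(T[i]-T[i-1])),3) for i in range(4)])
B=unproj('top',c([(187,153),(292,162),(280,266),(174,256)]),.045);print('box',B.round(3).tolist(),B.mean(0))
print('mat',unproj('top',c([(664,236)]),.004))
print('dial',unproj('top',c([(460,362)]),.046),'mark',unproj('top',c([(444,331)]),.043))
for n in('spent1','fresh','fresh_mid'):print(n,cass('top',n))
for n in('canister','canister_handle','mark','pointer'):print(n,[(round(d['conf'],2),d['bbox']) for d in spotter.silhouettes(n,'top')])
# canister handle line crop
cv2.imwrite('pics/dial.png',cv2.resize(im[205:265,290:360,::-1],None,fx=8,fy=8,interpolation=cv2.INTER_CUBIC))
cv2.imwrite('pics/can.png',cv2.resize(im[150:210,280:360,::-1],None,fx=8,fy=8,interpolation=cv2.INTER_CUBIC))
cv2.imwrite('pics/fr.png',cv2.resize(im[190:230,440:500,::-1],None,fx=8,fy=8,interpolation=cv2.INTER_CUBIC))
# white mask cassettes
hsv=cv2.cvtColor(im,cv2.COLOR_RGB2HSV)
for nm,lo,hi in(('pink',(150,100,100),(179,255,255)),('green',(55,120,80),(80,255,255)),('orange',(5,150,150),(16,255,255))):
    m=cv2.inRange(hsv,lo,hi);k,_,st,ce=cv2.connectedComponentsWithStats(m)
    print(nm,[(st[i,4],ce[i].round(1).tolist()) for i in range(1,k) if st[i,4]>3 and 130<ce[i][0]<520])
E
```

```text
tray [[0.66, 0.112], [0.686, -0.072], [0.508, -0.096], [0.481, 0.089]] [0.5837 0.0082 0.048 ]
[0.18, 0.185, 0.18, 0.186]
box [[0.679, 0.322, 0.045], [0.672, 0.196, 0.045], [0.547, 0.205, 0.045], [0.555, 0.331, 0.045]] [0.61330499 0.26358685 0.045     ]
mat [[ 0.60239026 -0.25879574  0.004     ]]
dial [[ 0.439365   -0.01161991  0.046     ]] mark [[0.47543174 0.0083341  0.043     ]]
spent1 [(0.73, [380.0, 221.0], [39, 72], -0.627), (0.68, [534.0, 421.0], [39, 81], 1.403)]
fresh [(0.54, [529.0, -440.0], [41, 77], 1.052)]
fresh_mid [(0.87, [528.0, -440.0], [44, 78], 1.052)]
canister [(0.92, [317.7, 182.3, 32.4, 29.8]), (0.67, [375.8, 227.8, 24.9, 22.7]), (0.58, [390.8, 269.2, 48.4, 44.8])]
canister_handle [(0.68, [392.0, 270.7, 45.2, 46.0]), (0.56, [317.4, 177.4, 29.1, 38.0])]
mark [(0.69, [321.1, 235.2, 32.5, 35.1])]
pointer [(0.73, [324.9, 237.4, 11.4, 17.9]), (0.68, [325.0, 236.7, 34.0, 31.0])]
pink [(np.int32(50), [176.6, 198.9]), (np.int32(49), [248.3, 248.2])]
green [(np.int32(22), [430.6, 113.6]), (np.int32(48), [461.9, 206.5])]
orange [(np.int32(80), [415.6, 169.6]), (np.int32(438), [405.2, 182.9]), (np.int32(8), [406.4, 167.1]), (np.int32(9), [394.7, 186.0]), (np.int32(47), [397.3, 191.4]), (np.int32(32), [387.7, 191.4]), (np.int32(77), [413.0, 198.9]), (np.int32(5), [317.0, 222.2])]
```

View pics/dial.png

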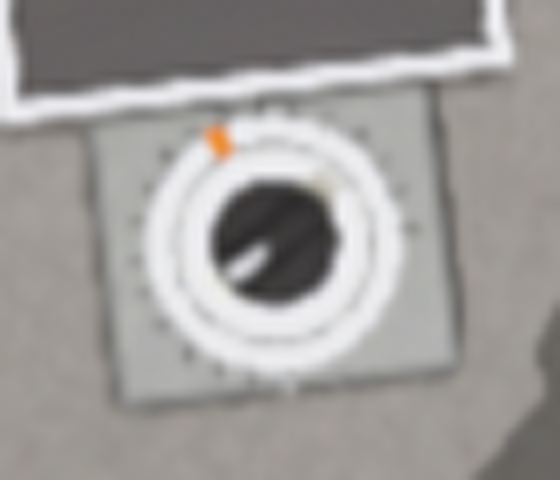

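View pics/can.png

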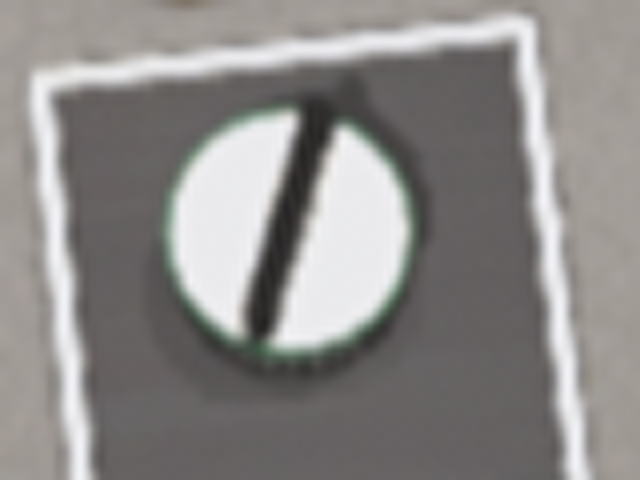

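The canister crop shows the middle-sized canister on the tray, with handle ends at about (319.5,163.5) and (312.5,190.5). In the dial crop the pointer tip is at about (319.1,239.1) and the orange mark at (317.1,222.4).

```bash
cat >> h.py <<'E'
def plan(x,y,z,phi=None):
    """tool-frame translation to world target; turn about tool z so that tool y has world angle phi (mod pi)"""
    s=arm.observe();p,R=ori()
    d=R.T@(np.array([x,y,z])-p); ph=np.arctan2(R[1,1],R[0,1])
    print('pos',p.round(4),'phi',ph.round(3),'q6',round(s['q'][5],3),'tilt xy',(R[:,2]).round(4),'grip',round(s['grip_width'],4),round(s['finger_force'],1))
    print('shift tool',d.round(4), 'turn z',None if phi is None else round((ph-phi+np.pi/2)%np.pi-np.pi/2,3))
E
python3 - <<'E'
from h import *
c8=lambda o,L:[(o[0]+(u+.5)/8-.5,o[1]+(v+.5)/8-.5) for u,v in L]
c=lambda L:[(140+(u+.5)/2.5-.5,90+(v+.5)/2.5-.5) for u,v in L]
tip=unproj('top',c8((290,205),[(236,276)]),.084)[0];disc=unproj('top',c8((290,205),[(275,243)]),.054)[0]
ring=unproj('top',c8((290,205),[(274,244)]),.043)[0];mk=unproj('top',c8((290,205),[(220,143)]),.043)[0]
wd=unproj('top',c8((290,205),[(290,386)]),.041)[0]
print('tip',tip,'disc',disc,'ring',ring,'mark',mk,'dot',wd)
for ax in (np.array([.4376,-.0115]),ring[:2]):
  for n,q in(('tip',tip),('mark',mk),('dot',wd)):
    v=q[:2]-ax;print(n,np.linalg.norm(v).round(4),'theta',((.134+np.pi-np.arctan2(v[1],v[0]))%(2*np.pi)).round(3))
H=unproj('top',c8((280,150),[(318,106),(258,332)]),.158);print('handle',H,H.mean(0),np.arctan2(*(H[0]-H[1])[[1,0]]))
print('top',unproj('top',c8((280,150),[(290,230)]),.124))
for L in([(81,257),(139,268),(134,297),(75,288)],[(277,376),(294,389),(259,439),(237,425)]):
    W=unproj('top',c(L),.018);print(W.mean(0),W.round(3).tolist())
plan(.4376,-.0115,.15)
im=shot('side')
for n in('canister_handle','spent1','fresh'):
  for d in spotter.silhouettes(n,'side'):print(n,d['conf'],d['bbox'])
for n in [[.5837,.0082,.048],[.4376,-.0115,.046]]:print(proj('side',[n]))
cv2.imwrite('pics/dialS.png',cv2.resize(im[215:275,310:390,::-1],None,fx=8,fy=8,interpolation=cv2.INTER_CUBIC))
E
```

```text
tip [0.42598063 0.00229391 0.084     ] disc [ 0.43877565 -0.01140654  0.054     ] ring [ 0.43864658 -0.01110579  0.043     ] mark [0.47527487 0.00991832 0.043     ] dot [ 0.38682028 -0.01850887  0.041     ]
tip 0.018 theta 1.005
mark 0.0433 theta 2.759
dot 0.0513 theta 6.28
tip 0.0184 theta 0.948
mark 0.0422 theta 2.755
dot 0.0524 theta 6.275
handle [[0.63206642 0.00743555 0.158     ]
 [0.55390351 0.02538864 0.158     ]] [0.59298497 0.01641209 0.158     ] -0.22577215495713243
top [[0.59435378 0.01625062 0.124     ]]
[0.53035352 0.41786428 0.018     ] [[0.554, 0.451, 0.018], [0.543, 0.38, 0.018], [0.508, 0.384, 0.018], [0.516, 0.456, 0.018]]
[0.38041193 0.21835978 0.018     ] [[0.418, 0.208, 0.018], [0.403, 0.187, 0.018], [0.343, 0.226, 0.018], [0.358, 0.253, 0.018]]
pos [ 0.2083 -0.5892  0.2416] phi 1.911 q6 -0.259 tilt xy [ 0.  0. -1.] grip 0.0872 0.0
shift tool [-0.4087  0.4683  0.0916] turn z None
canister_handle 0.95 [300.4, 214.7, 34.7, 53.6]
canister_handle 0.95 [418.2, 214.6, 51.6, 75.1]
canister_handle 0.75 [373.1, 218.6, 23.5, 40.6]
spent1 0.95 [198.0, 336.5, 30.2, 26.0]
spent1 0.55 [319.0, 243.2, 123.7, 63.3]
fresh 0.5 [350.1, 249.5, 32.8, 13.6]
[[305.04080819 227.29109154]]
[[351.88710238 244.63766171]]
```

View pics/dialS.png

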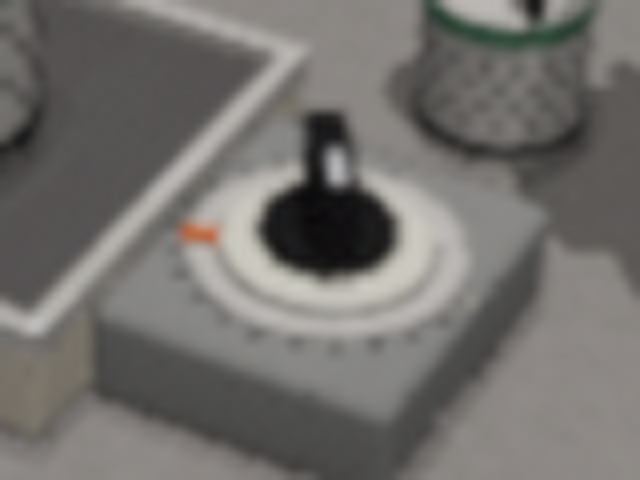

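The side crop shows the dial bar's pointer face towards the camera, consistent with about 1.0 rad; the mark is at (333,244). Moving over the dial.

Request:
play_rows(
  deltas=[
    [1,-0.0204,0.0234,0,0,0,0],
    [1,-0.0204,0.0234,0,0,0,0],
    [1,-0.0204,0.0234,0,0,0,0],
    [1,-0.0204,0.0234,0,0,0,0],
    [1,-0.0204,0.0234,0,0,0,0],
    [1,-0.0204,0.0234,0,0,0,0],
    [1,-0.0204,0.0234,0,0,0,0],
    [1,-0.0204,0.0234,0,0,0,0],
    [1,-0.0204,0.0234,0,0,0,0],
    [1,-0.0204,0.0234,0,0,0,0],
    [1,-0.0204,0.0234,0,0,0,0],
    [1,-0.0204,0.0234,0,0,0,0],
    [1,-0.0204,0.0234,0,0,0,0],
    [1,-0.0204,0.0234,0,0,0,0],
    [1,-0.0204,0.0234,0,0,0,0],
    [1,-0.0204,0.0234,0,0,0,0],
    [1,-0.0204,0.0234,0,0,0,0],
    [1,-0.0204,0.0234,0,0,0,0],
    [1,-0.0204,0.0234,0,0,0,0],
    [1,-0.0204,0.0234,0,0,0,0],
  ],
)

```text
time_s: 2.87
eef_pos: [0.4373, -0.0104, 0.242]
tool_rot: [-0.532, 3.095, 0.0]
contact_force: [0.2, -0.8, -0.0]
grip_width: 0.0871
finger_force: 0.0
```

Request:
play_rows(
  deltas=[
    [1,0,0,0,0,0,0.118],
    [1,0,0,0,0,0,0.118],
    [1,0,0,0,0,0,0.118],
    [1,0,0,0,0,0,0.118],
    [1,0,0,0,0,0,0.118],
    [1,0,0,0,0,0,0.118],
    [1,0,0,0,0,0,0.118],
    [1,0,0,0,0,0,0.118],
    [1,0,0,0,0,0,0.118],
    [1,0,0,0,0,0,0.118],
    [1,0,0,0,0,0,0],
    [1,0,0,0,0,0,0],
  ],
)

```text
time_s: 3.87
eef_pos: [0.437, -0.012, 0.2417]
tool_rot: [1.277, 2.87, 0.0]
contact_force: [0.5, -0.4, -0.0]
grip_width: 0.0872
finger_force: 0.0
```

```bash
python3 -c "
from h import *
plan(.4382,-.0113,.077,.73)"
```

```text
pos [ 0.437  -0.012   0.2417] phi 0.734 q6 -2.755 tilt xy [ 3.e-04  1.e-04 -1.e+00] grip 0.0872 0.0
shift tool [-0.0002  0.0013  0.1647] turn z 0.004
```

Request:
play_rows(
  deltas=[
    [1,0,0.0013,0.0205,0,0,0],
    [1,0,0,0.0205,0,0,0],
    [1,0,0,0.0205,0,0,0],
    [1,0,0,0.0205,0,0,0],
    [1,0,0,0.0205,0,0,0],
    [1,0,0,0.0205,0,0,0],
    [1,0,0,0.0205,0,0,0],
    [1,0,0,0.0205,0,0,0],
    [1,0,0,0,0,0,0],
    [1,0,0,0,0,0,0],
  ],
)

```text
time_s: 4.7
eef_pos: [0.4377, -0.0113, 0.0772]
tool_rot: [-1.278, -2.868, 0.003]
contact_force: [0.4, 0.0, 0.1]
grip_width: 0.0869
finger_force: 0.0
```

Request:
play_rows(
  deltas=[
    [-1,0,0,0,0,0,0],
    [-1,0,0,0,0,0,0],
    [-1,0,0,0,0,0,0],
    [-1,0,0,0,0,0,0],
    [-1,0,0,0,0,0,0],
    [-1,0,0,0,0,0,0],
    [-1,0,0,0,0,0,0],
    [-1,0,0,0,0,0,0],
    [-1,0,0,0,0,0,0],
    [-1,0,0,0,0,0,0],
  ],
)

```text
time_s: 5.53
eef_pos: [0.438, -0.0111, 0.0775]
tool_rot: [-1.281, -2.868, 0.0]
contact_force: [0.5, -0.5, 0.4]
grip_width: 0.0281
finger_force: 0.0
```

```bash
python3 -c "
from h import *
plan(.4382,-.0113,.077,.134+np.pi/2);s=arm.observe();print(s['q'],s['contact_force'],s['torque'])"
```

```text
pos [ 0.438  -0.0111  0.0775] phi 0.731 q6 -2.759 tilt xy [-1.e-04 -0.e+00 -1.e+00] grip 0.0281 0.0
shift tool [-0.0003  0.0001  0.0005] turn z -0.974
[ 3.47944925e-01  2.80252077e-01 -6.51132933e-01 -2.07882166e-05
 -6.39534291e-01 -2.75886333e+00] [ 0.50741159 -0.48804138  0.39544332] [-0.08699076 -0.04860695  0.02183787]
```

Request:
play_rows(
  deltas=[
    [-1,0,0,0,0,0,0],
    [-1,0,0,0,0,0,0],
    [-1,0,0,0,0,0,0],
    [-1,0,0,0,0,0,0],
    [-1,0,0,0,0,0,0],
    [-1,0,0,0,0,0,0],
    [-1,0,0,0,0,0,-0.08],
    [-1,0,0,0,0,0,-0.08],
    [-1,0,0,0,0,0,-0.08],
    [-1,0,0,0,0,0,-0.08],
    [-1,0,0,0,0,0,-0.08],
    [-1,0,0,0,0,0,-0.08],
    [-1,0,0,0,0,0,-0.08],
    [-1,0,0,0,0,0,-0.08],
    [-1,0,0,0,0,0,-0.08],
    [-1,0,0,0,0,0,-0.08],
    [-1,0,0,0,0,0,-0.08],
    [-1,0,0,0,0,0,0],
    [-1,0,0,0,0,0,0],
    [-1,0,0,0,0,0,0],
  ],
)

```text
time_s: 7.2
eef_pos: [0.4389, -0.0108, 0.0777]
tool_rot: [-0.06, 3.139, 0.001]
contact_force: [4.1, 3.1, -3.8]
grip_width: 0.0137
finger_force: 30.0
```

```bash
python3 -c "
from h import *
plan(.4382,-.0113,.077,.134+np.pi/2);s=arm.observe();print(s['q'],s['contact_force'],s['torque'])"
```

```text
pos [ 0.4389 -0.0108  0.0777] phi 1.609 q6 -1.881 tilt xy [ 2.e-03  6.e-04 -1.e+00] grip 0.0137 30.0
shift tool [ 0.0007 -0.0005  0.0007] turn z -0.096
[ 3.48036128e-01  2.80444937e-01 -6.50316654e-01  2.16360979e-04
 -6.37971415e-01 -1.88052936e+00] [ 4.07237145  3.11803473 -3.7945672 ] [ 0.88519357 -1.24521977  0.06110883]
```

Request:
play_rows(
  deltas=[
    [-1,0,0,0,0,0,-0.03],
    [-1,0,0,0,0,0,-0.03],
    [-1,0,0,0,0,0,-0.03],
    [-1,0,0,0,0,0,-0.01],
    [-1,0,0,0,0,0,0],
    [-1,0,0,0,0,0,0],
  ],
)

```text
time_s: 7.7
eef_pos: [0.4389, -0.0109, 0.0777]
tool_rot: [-0.217, 3.132, 0.001]
contact_force: [4.3, 3.2, -4.4]
grip_width: 0.0141
finger_force: 30.0
```

```bash
python3 -c "
from h import *
plan(.4382,-.0113,.077,.134+np.pi/2);s=arm.observe();print(s['q'],s['contact_force'],s['torque'])"
```

```text
pos [ 0.4389 -0.0109  0.0777] phi 1.709 q6 -1.78 tilt xy [ 2.e-03  5.e-04 -1.e+00] grip 0.0141 30.0
shift tool [ 0.0007 -0.0003  0.0007] turn z 0.005
[ 3.47917268e-01  2.80472835e-01 -6.50340457e-01  2.59898077e-04
 -6.37958441e-01 -1.78028468e+00] [ 4.25059326  3.24545285 -4.37417462] [ 7.95902664e-01 -1.31733198e+00  8.04615642e-04]
```

Request:
play_rows(
  deltas=[
    [-1,0,0,0,0,0,-0.03],
    [-1,0,0,0,0,0,-0.02],
    [-1,0,0,0,0,0,0],
    [-1,0,0,0,0,0,0],
  ],
)

```text
time_s: 8.03
eef_pos: [0.4389, -0.0109, 0.0777]
tool_rot: [-0.291, 3.126, 0.002]
contact_force: [4.3, 3.1, -3.5]
grip_width: 0.014
finger_force: 30.0
```

```bash
python3 -c "
from h import *
plan(.4382,-.0113,.077,.134+np.pi/2);s=arm.observe();print(s['contact_force'],s['torque'])"
```

```text
pos [ 0.4389 -0.0109  0.0777] phi 1.756 q6 -1.733 tilt xy [ 0.0021  0.0012 -1.    ] grip 0.014 30.0
shift tool [ 0.0007 -0.0003  0.0007] turn z 0.051
[ 4.30085996  3.05294432 -3.52399221] [ 0.79763577 -1.35668494 -0.66703696]
```

Request:
play_rows(
  deltas=[
    [-1,0,0,0,0,0,0.045],
    [1,0,0,0,0,0,0],
    [1,0,0,0,0,0,0],
    [1,0,0,0,0,0,0],
    [1,0,0,0,0,0,0],
    [1,0,0,0,0,0,0],
    [1,0,0,-0.0215,0,0,0],
    [1,0,0,-0.0215,0,0,0],
    [1,0,0,-0.0215,0,0,0],
    [1,0,0,-0.0215,0,0,0],
    [1,0,0,-0.0215,0,0,0],
    [1,0,0,-0.0215,0,0,0],
    [1,0,0,0,0,0,0],
    [1,0,0,0,0,0,0],
  ],
)

```text
time_s: 9.2
eef_pos: [0.4381, -0.0111, 0.2075]
tool_rot: [-0.227, 3.131, 0.001]
contact_force: [-0.6, -0.2, -0.6]
grip_width: 0.0855
finger_force: 0.0
```

```bash
python3 -c "
from h import *
plan(.5935,.0163,.158,1.345)"
```

```text
pos [ 0.4381 -0.0111  0.2075] phi 1.715 q6 -1.774 tilt xy [ 2.2e-03  9.0e-04 -1.0e+00] grip 0.0855 0.0
shift tool [-0.1576  0.0047  0.0499] turn z 0.37
```

Request:
play_rows(
  deltas=[
    [1,-0.0197,0.0006,0,0,0,0],
    [1,-0.0197,0.0006,0,0,0,0],
    [1,-0.0197,0.0006,0,0,0,0],
    [1,-0.0197,0.0006,0,0,0,0],
    [1,-0.0197,0.0006,0,0,0,0],
    [1,-0.0197,0.0006,0,0,0,0],
    [1,-0.0197,0.0006,0,0,0,0],
    [1,-0.0197,0.0006,0,0,0,0],
    [1,0,0,0,0,0,0.0925],
    [1,0,0,0,0,0,0.0925],
    [1,0,0,0,0,0,0.0925],
    [1,0,0,0,0,0,0.0925],
    [1,0,0,0,0,0,0],
    [1,0,0,0,0,0,0],
  ],
)

```text
time_s: 10.37
eef_pos: [0.5925, 0.0162, 0.2051]
tool_rot: [-0.349, -3.119, 0.001]
contact_force: [0.3, -0.1, 0.2]
grip_width: 0.087
finger_force: 0.0
```

```bash
python3 -c "
from h import *
plan(.5935,.0163,.158,1.345)
a=shot('top')[140:260,270:370,::-1];b=shot('side')[180:280,270:400,::-1]
cv2.imwrite('pics/c1.png',np.hstack([cv2.resize(a,(333,400),interpolation=2),cv2.resize(b,(467,400),interpolation=2)]))"
```

```text
pos [0.5925 0.0162 0.2051] phi 1.348 q6 -2.094 tilt xy [-2.8e-03 -6.0e-04 -1.0e+00] grip 0.087 0.0
shift tool [-0.001   0.0004  0.0471] turn z 0.003
```

View pics/c1.png

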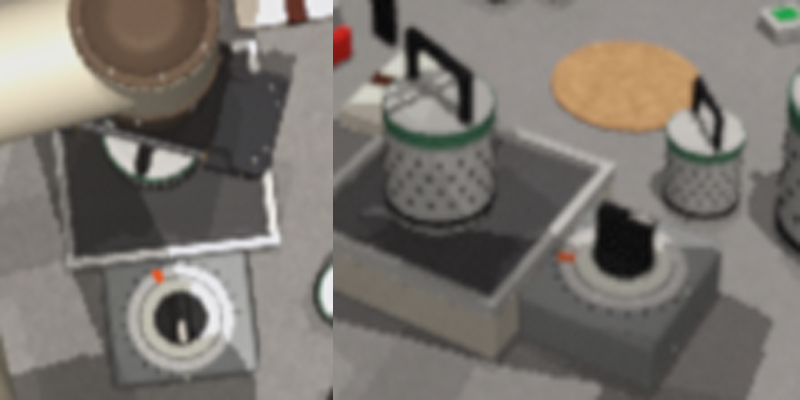

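The picture shows the pointer at the white dot (dial off) and the gripper over the canister's handle. Descend and grip.

Request:
play_rows(
  deltas=[
    [1,-0.001,0,0.0118,0,0,0],
    [1,0,0,0.0118,0,0,0],
    [1,0,0,0.0118,0,0,0],
    [1,0,0,0.0118,0,0,0],
    [1,0,0,0,0,0,0],
    [-1,0,0,0,0,0,0],
    [-1,0,0,0,0,0,0],
    [-1,0,0,0,0,0,0],
    [-1,0,0,0,0,0,0],
    [-1,0,0,0,0,0,0],
    [-1,0,0,0,0,0,0],
    [-1,0,0,0,0,0,0],
    [-1,0,0,0,0,0,0],
    [-1,0,0,0,0,0,0],
    [-1,0,0,0,0,0,0],
    [-1,0,0,0,0,0,0],
    [-1,0,0,0,0,0,0],
    [-1,0,0,0,0,0,0],
    [-1,0,0,0,0,0,0],
    [-1,0,0,0,0,0,0],
  ],
)

```text
time_s: 12.13
eef_pos: [0.5941, 0.0163, 0.1592]
tool_rot: [-0.353, -3.121, -0.0]
contact_force: [-0.4, 0.9, 0.0]
grip_width: 0.0108
finger_force: 30.0
```

Request:
play_rows(
  deltas=[
    [-1,0,0,-0.006,0,0,0],
    [-1,0,0,-0.006,0,0,0],
    [-1,0,0,-0.006,0,0,0],
    [-1,0,0,-0.006,0,0,0],
    [-1,0,0,0,0,0,0],
  ],
)

```text
time_s: 12.55
eef_pos: [0.5951, 0.0162, 0.1852]
tool_rot: [0.352, 3.119, 0.001]
contact_force: [0.8, 0.0, -2.7]
grip_width: 0.0109
finger_force: 29.9
```

```bash
python3 -c "
from h import *
plan(.602,-.2588,.158,1.345);print(arm.observe()['contact_force'])
im=shot('top')
m=cv2.inRange(cv2.cvtColor(im,cv2.COLOR_RGB2HSV),(5,110,120),(20,255,255));m=cv2.morphologyEx(m,3,np.ones((5,5)))
k,l,st,ce=cv2.connectedComponentsWithStats(m)
for i in range(1,k):
  if st[i,4]>200: print(st[i],ce[i],unproj('top',[ce[i]],.004))"
```

```text
pos [0.5951 0.0162 0.1852] phi 1.346 q6 -2.095 tilt xy [ 3.1e-03  4.0e-04 -1.0e+00] grip 0.0109 29.9
shift tool [-0.068  -0.2665  0.0271] turn z 0.001
[ 0.83376813  0.01004585 -2.66599471]
[   0   41   22  132 1260] [ 8.40079365 97.97142857] [[0.83734204 0.98511563 0.004     ]]
[ 631   69    9  131 1163] [635.02923474 134.54256234] [[ 0.7834693 -0.9842002  0.004    ]]
[ 383  162   45   45 1574] [404.8678526  184.02096569] [[ 0.60350087 -0.25652036  0.004     ]]
[596 211  44   9 344] [617.18604651 215.56395349] [[ 0.52516861 -0.91657883  0.004     ]]
[   0  244   18  156 1065] [  7.21784038 317.35774648] [[0.16870916 0.92071824 0.004     ]]
[ 618  261   22  139 1051] [624.20837298 325.54804948] [[ 0.19264888 -0.92564932  0.004     ]]
```

Request:
play_rows(
  deltas=[
    [-1,0,0,-0.006,0,0,0],
    [-1,-0.0025,-0.0095,0,0,0,0],
    [-1,-0.0049,-0.0189,0,0,0,0],
    [-1,-0.0049,-0.0189,0,0,0,0],
    [-1,-0.0049,-0.0189,0,0,0,0],
    [-1,-0.0049,-0.0189,0,0,0,0],
    [-1,-0.0049,-0.0189,0,0,0,0],
    [-1,-0.0049,-0.0189,0,0,0,0],
    [-1,-0.0049,-0.0189,0,0,0,0],
    [-1,-0.0049,-0.0189,0,0,0,0],
    [-1,-0.0049,-0.0189,0,0,0,0],
    [-1,-0.0049,-0.0189,0,0,0,0],
    [-1,-0.0049,-0.0189,0,0,0,0],
    [-1,-0.0049,-0.0189,0,0,0,0],
    [-1,-0.0049,-0.0189,0,0,0,0],
    [-1,-0.0025,-0.0095,0,0,0,0],
    [-1,0,0,0,0,0,0],
    [-1,0,0,0,0,0,0],
  ],
)

```text
time_s: 14.1
eef_pos: [0.6016, -0.2576, 0.1889]
tool_rot: [-0.355, -3.121, -0.001]
contact_force: [-0.9, 0.3, -2.8]
grip_width: 0.0105
finger_force: 29.9
```

```bash
python3 -c "
from h import *
plan(.603,-.2575,.1245,1.345);print(arm.observe()['contact_force'])"
```

```text
pos [ 0.6016 -0.2576  0.1889] phi 1.344 q6 -1.639 tilt xy [-8.e-04  6.e-04 -1.e+00] grip 0.0105 29.9
shift tool [-0.0014  0.0004  0.0644] turn z -0.001
[-0.92643064  0.31892576 -2.75752034]
```

Request:
play_rows(
  deltas=[
    [-1,-0.0014,0,0.015,0,0,0],
    [-1,0,0,0.015,0,0,0],
    [-1,0,0,0.015,0,0,0],
    [-1,0,0,0.015,0,0,0],
    [-1,0,0,0.002,0,0,0],
    [-1,0,0,0.002,0,0,0],
    [-1,0,0,0.002,0,0,0],
    [-1,0,0,0,0,0,0],
    [-1,0,0,0,0,0,0],
  ],
)

```text
time_s: 14.85
eef_pos: [0.604, -0.2575, 0.1244]
tool_rot: [0.352, 3.12, -0.0]
contact_force: [-0.3, -0.7, -3.9]
grip_width: 0.0109
finger_force: 29.9
```

```bash
python3 -c "
from h import *
plan(.603,-.2575,.1232,1.345);print(arm.observe()['contact_force'])
shot('side','c2.png')
cv2.imwrite('pics/c2.png',cv2.resize(cv2.imread('pics/c2.png')[130:270,240:440],(800,560),interpolation=2))"
```

```text
pos [ 0.604  -0.2575  0.1244] phi 1.346 q6 -1.639 tilt xy [ 1.7e-03 -4.0e-04 -1.0e+00] grip 0.0109 29.9
shift tool [ 0.001  -0.0003  0.0012] turn z 0.001
[-0.26099297 -0.65589764 -3.87723423]
```

View pics/c2.png

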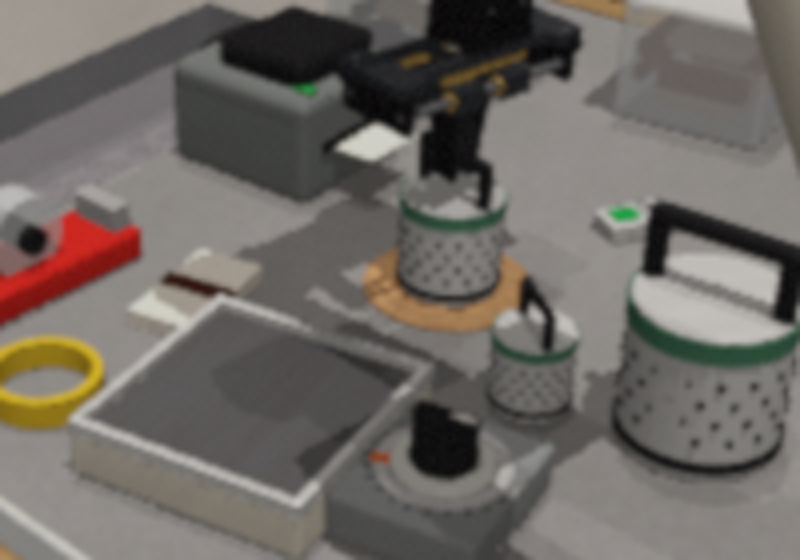

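The picture shows the canister upright over the mat's middle and nearly touching. Lower the last 2 mm, release, rise.

Request:
play_rows(
  deltas=[
    [-1,0,0,0.001,0,0,0],
    [-1,0,0,0.001,0,0,0],
    [-1,0,0,0,0,0,0],
    [0.2,0,0,0,0,0,0],
    [0.2,0,0,0,0,0,0],
    [0.2,0,0,0,0,0,0],
    [0.2,0,0,0,0,0,0],
    [0.2,0,0,0,0,0,0],
    [0.2,0,0,0,0,0,0],
    [0.2,0,0,-0.015,0,0,0],
    [0.2,0,0,-0.02,0,0,0],
    [1,0,0,-0.03,0,0,0],
    [1,0,0,-0.03,0,0,0],
    [1,0,0,0,0,0,0],
    [1,0,0,0,0,0,0],
  ],
)

```text
time_s: 16.15
eef_pos: [0.6045, -0.2578, 0.2189]
tool_rot: [0.352, 3.117, -0.001]
contact_force: [-0.2, 0.1, -0.1]
grip_width: 0.0714
finger_force: 0.0
```

```bash
python3 -c "
from h import *
shot('top');S=arm.observe();print(S['q'])
for n in('spent1','fresh'):print(cass('top',n))
d=spotter.silhouettes('canister','top');print([(x['conf'],x['bbox']) for x in d]);print([unproj('top',[x['bbox'][:2]],.088+.0) for x in d])
# fresh at px crop; corner estimate
plan(.530,.418,.2,1.403+np.pi/2)
plan(.528,-.44,.2,1.052+np.pi/2)"
```

```text
[-1.57433753e-01  4.53459374e-01  5.39047993e-02 -4.96592059e-04
 -1.17008990e+00 -1.63865607e+00]
[(0.78, [418.0, 240.0], [37, 73], -0.622), (0.73, [532.0, 418.0], [37, 75], 1.403)]
[(0.85, [530.0, -440.0], [34, 70], 1.052), (0.23, [419.0, 239.0], [36, 71], -0.587)]
[(0.89, [412.1, 181.4, 35.2, 33.1]), (0.72, [397.7, 271.0, 29.8, 47.4])]
[array([[ 0.59939376, -0.26126191,  0.088     ]]), array([[ 0.34226993, -0.22268657,  0.088     ]])]
pos [ 0.6027 -0.2574  0.2147] phi 1.345 q6 -1.639 tilt xy [-2.8e-03  8.0e-04 -1.0e+00] grip 0.0839 0.0
shift tool [0.2217 0.642  0.0155] turn z 1.513
pos [ 0.6027 -0.2574  0.2147] phi 1.345 q6 -1.639 tilt xy [-2.8e-03  8.0e-04 -1.0e+00] grip 0.0839 0.0
shift tool [ 0.032  -0.1947  0.0148] turn z -1.277
```

The second spent cassette was knocked to (418,240). Fresh first, as it is near.

Request:
play_rows(
  deltas=[
    [1,0.004,-0.0243,0,0,0,0],
    [1,0.004,-0.0243,0,0,0,0],
    [1,0.004,-0.0243,0,0,0,0],
    [1,0.004,-0.0243,0,0,0,0],
    [1,0.004,-0.0243,0,0,0,0],
    [1,0.004,-0.0243,0,0,0,0],
    [1,0.004,-0.0243,0,0,0,0],
    [1,0.004,-0.0243,0,0,0,0],
    [1,0,0,0.01,0,0,-0.116],
    [1,0,0,0.01,0,0,-0.116],
    [1,0,0,0.01,0,0,-0.116],
    [1,0,0,0.01,0,0,-0.116],
    [1,0,0,0.01,0,0,-0.116],
    [1,0,0,0.01,0,0,-0.116],
    [1,0,0,0.01,0,0,-0.116],
    [1,0,0,0.01,0,0,-0.116],
    [1,0,0,0.01,0,0,-0.116],
    [1,0,0,0.01,0,0,-0.116],
    [1,0,0,0,0,0,-0.116],
    [1,0,0,0,0,0,0],
  ],
)

```text
time_s: 18.02
eef_pos: [0.5279, -0.4394, 0.1139]
tool_rot: [1.577, -2.714, -0.006]
contact_force: [0.7, -0.1, 0.4]
grip_width: 0.0868
finger_force: 0.0
```

```bash
python3 -c "
from h import *
plan(.530,-.440,.024,1.052+np.pi/2)
shot('side');shot('top')
print(cass('side','fresh'),cass('top','fresh'))"
```

```text
pos [ 0.5279 -0.4394  0.1139] phi 2.623 q6 -0.059 tilt xy [-0.0038  0.002  -1.    ] grip 0.0868 0.0
shift tool [-0.0005 -0.0025  0.0899] turn z 0.001
[(0.52, [538.0, -416.0], [44, 81], -1.193)] [(0.49, [534.0, -447.0], [6, 12], -0.004)]
```

Request:
play_rows(
  deltas=[
    [1,0,-0.0025,0.015,0,0,0],
    [1,0,0,0.015,0,0,0],
    [1,0,0,0.015,0,0,0],
    [1,0,0,0.015,0,0,0],
    [1,0,0,0.015,0,0,0],
    [1,0,0,0.0145,0,0,0],
    [1,0,0,0,0,0,0],
    [-1,0,0,0,0,0,0],
    [-1,0,0,0,0,0,0],
    [-1,0,0,0,0,0,0],
    [-1,0,0,0,0,0,0],
    [-1,0,0,0,0,0,0],
    [-1,0,0,0,0,0,0],
    [-1,0,0,0,0,0,0],
    [-1,0,0,0,0,0,0],
    [-1,0,0,0,0,0,0],
    [-1,0,0,0,0,0,0],
    [-1,0,0,0,0,0,0],
  ],
)

```text
time_s: 19.72
eef_pos: [0.5309, -0.4411, 0.0269]
tool_rot: [1.576, -2.718, -0.0]
contact_force: [-0.2, 1.1, 0.9]
grip_width: 0.0356
finger_force: 30.0
```

```bash
python3 -c "
from h import *
plan(.6133,.2636,.15,-.07+np.pi/2)
plan(.6133,.2636,.15,-.07)"
```

```text
pos [ 0.5309 -0.4411  0.0269] phi 2.622 q6 -0.06 tilt xy [-2.e-04  1.e-04 -1.e+00] grip 0.0356 30.0
shift tool [-0.6525  0.2787 -0.1231] turn z 1.121
pos [ 0.5309 -0.4411  0.0269] phi 2.622 q6 -0.06 tilt xy [-2.e-04  1.e-04 -1.e+00] grip 0.0356 30.0
shift tool [-0.6525  0.2787 -0.1231] turn z -0.45
```

Request:
play_rows(
  deltas=[
    [-1,0,0,-0.032,0,0,0],
    [-1,0,0,-0.032,0,0,0],
    [-1,0,0,-0.032,0,0,0],
    [-1,0,0,-0.032,0,0,0],
    [-1,0,0,-0.032,0,0,0],
    [-1,0,0,-0.032,0,0,0],
    [-1,-0.0251,0.0107,0,0,0,0],
    [-1,-0.0251,0.0107,0,0,0,0],
    [-1,-0.0251,0.0107,0,0,0,0],
    [-1,-0.0251,0.0107,0,0,0,0],
    [-1,-0.0251,0.0107,0,0,0,0],
    [-1,-0.0251,0.0107,0,0,0,0],
    [-1,-0.0251,0.0107,0,0,0,0],
    [-1,-0.0251,0.0107,0,0,0,0],
    [-1,-0.0251,0.0107,0,0,0,0],
    [-1,-0.0251,0.0107,0,0,0,0],
    [-1,-0.0251,0.0107,0,0,0,0],
    [-1,-0.0251,0.0107,0,0,0,0],
    [-1,-0.0251,0.0107,0,0,0,0],
  ],
)

```text
time_s: 21.3
eef_pos: [0.5721, -0.0875, 0.2186]
tool_rot: [1.575, -2.718, -0.001]
contact_force: [0.9, 0.7, -0.8]
grip_width: 0.0358
finger_force: 30.0
```

Request:
play_rows(
  deltas=[
    [-1,-0.0251,0.0107,0,0,0,0],
    [-1,-0.0251,0.0107,0,0,0,0],
    [-1,-0.0251,0.0107,0,0,0,0],
    [-1,-0.0251,0.0107,0,0,0,0],
    [-1,-0.0251,0.0107,0,0,0,0],
    [-1,-0.0251,0.0107,0,0,0,0],
    [-1,-0.0251,0.0107,0,0,0,0],
    [-1,-0.0251,0.0107,0,0,0,0],
    [-1,-0.0251,0.0107,0,0,0,0],
    [-1,-0.0251,0.0107,0,0,0,0],
    [-1,-0.0251,0.0107,0,0,0,0],
    [-1,-0.0251,0.0107,0,0,0,0],
    [-1,-0.0251,0.0107,0,0,0,0],
    [-1,0,0,0,0,0,-0.112],
    [-1,0,0,0,0,0,-0.112],
    [-1,0,0,0,0,0,-0.113],
    [-1,0,0,0,0,0,-0.113],
    [-1,0,0,0,0,0,0],
    [-1,0,0,0,0,0,0],
  ],
)

```text
time_s: 22.88
eef_pos: [0.6136, 0.2634, 0.2184]
tool_rot: [2.138, -2.3, -0.0]
contact_force: [-0.7, -0.7, -1.1]
grip_width: 0.0352
finger_force: 30.0
```

```bash
python3 -c "
from h import *
plan(.6133,.2636,.041,-.07);im=shot('side','x.png')[200:330,150:320,::-1]
cv2.imwrite('pics/c3.png',cv2.resize(im,None,fx=4,fy=4,interpolation=2))"
```

```text
pos [0.6136 0.2634 0.2184] phi 3.069 q6 -0.72 tilt xy [-7.e-04 -2.e-04 -1.e+00] grip 0.0352 30.0
shift tool [-0.0002  0.0002  0.1774] turn z -0.003
```

View pics/c3.png

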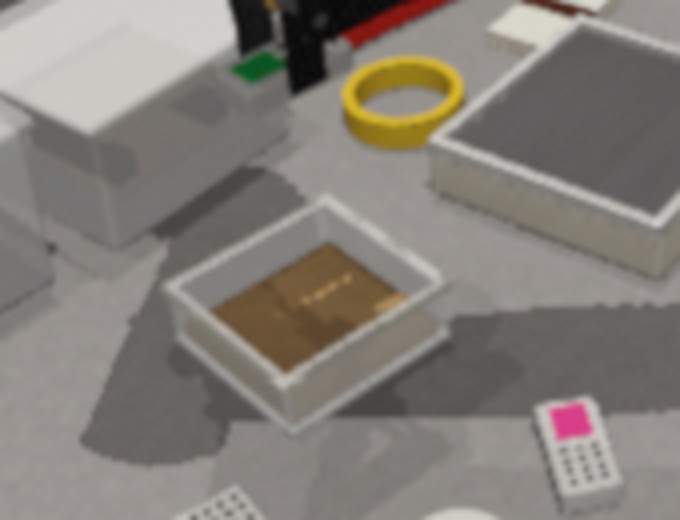

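The held green cassette is seen level above the box. Lower it.

Request:
play_rows(
  deltas=[
    [-1,0,0,0.021,0,0,0],
    [-1,0,0,0.021,0,0,0],
    [-1,0,0,0.021,0,0,0],
    [-1,0,0,0.021,0,0,0],
    [-1,0,0,0.021,0,0,0],
    [-1,0,0,0.021,0,0,0],
    [-1,0,0,0.021,0,0,0],
    [-1,0,0,0.021,0,0,0],
    [-1,0,0,0.004,0,0,0],
    [-1,0,0,0.004,0,0,0],
    [-1,0,0,0,0,0,0],
    [-1,0,0,0,0,0,0],
  ],
)

```text
time_s: 23.93
eef_pos: [0.6147, 0.2639, 0.0442]
tool_rot: [-2.141, 2.296, -0.001]
contact_force: [-0.4, 0.6, -0.3]
grip_width: 0.0357
finger_force: 30.0
```

```bash
python3 -c "
from h import *
plan(.6133,.2636,.039,-.07);print(arm.observe()['contact_force'])"
```

```text
pos [0.6147 0.2639 0.0442] phi 3.071 q6 -0.717 tilt xy [ 0.0021  0.001  -1.    ] grip 0.0357 30.0
shift tool [0.0004 0.0014 0.0052] turn z -0.0
[-0.43959367  0.61626041 -0.32227237]
```

Request:
play_rows(
  deltas=[
    [-1,0,0,0.002,0,0,0],
    [-1,0,0,0.002,0,0,0],
    [-1,0,0,0,0,0,0],
    [0.15,0,0,0,0,0,0],
    [0.15,0,0,0,0,0,0],
    [0.15,0,0,0,0,0,0],
    [0.15,0,0,0,0,0,0],
    [0.15,0,0,-0.01,0,0,0],
    [0.15,0,0,-0.02,0,0,0],
    [0.15,0,0,-0.02,0,0,0],
    [1,0,0,-0.03,0,0,0],
    [1,0,0,-0.03,0,0,0],
    [1,0,0,0,0,0,0],
  ],
)

```text
time_s: 25.02
eef_pos: [0.6175, 0.2651, 0.1572]
tool_rot: [-2.135, 2.286, -0.007]
contact_force: [0.6, 0.5, 1.3]
grip_width: 0.0627
finger_force: 0.0
```

```bash
python3 -c "
from h import *
shot('side');shot('top')
print(cass('top','spent1'),cass('side','spent1'),cass('side','fresh',.032))
plan(.531,.418,.1,1.403+np.pi/2)"
```

```text
[(0.77, [419.0, 238.0], [40, 76], -0.578), (0.76, [532.0, 419.0], [39, 78], 1.426)] [(0.85, [413.0, 248.0], [38, 85], -0.623), (0.7, [528.0, 423.0], [48, 74], 1.397)] [(0.88, [608.0, 271.0], [49, 78], 1.514)]
pos [0.6131 0.263  0.1478] phi 3.071 q6 -0.717 tilt xy [-0.002  -0.0011 -1.    ] grip 0.0812 0.0
shift tool [-0.1489  0.0927  0.0478] turn z 0.098
```

Request:
play_rows(
  deltas=[
    [1,-0.0213,0.0133,0,0,0,0],
    [1,-0.0213,0.0133,0,0,0,0],
    [1,-0.0213,0.0133,0,0,0,0],
    [1,-0.0213,0.0133,0,0,0,0],
    [1,-0.0213,0.0133,0,0,0,0],
    [1,-0.0213,0.0133,0,0,0,0],
    [1,-0.0213,0.0133,0,0,0,0],
    [1,0,0,0,0,0,0.095],
    [1,0,0,0.0176,0,0,0],
    [1,0,0,0.0176,0,0,0],
    [1,0,0,0.0176,0,0,0],
    [1,0,0,0,0,0,0],
  ],
)

```text
time_s: 26.27
eef_pos: [0.5289, 0.4164, 0.0903]
tool_rot: [2.023, -2.39, 0.001]
contact_force: [-0.4, -0.8, -0.4]
grip_width: 0.0871
finger_force: 0.0
```

```bash
python3 -c "
from h import *
plan(.531,.418,.025,1.41+np.pi/2)"
```

```text
pos [0.5289 0.4164 0.0903] phi 2.976 q6 -1.071 tilt xy [-0.0077 -0.0075 -0.9999] grip 0.0871 0.0
shift tool [-0.0025 -0.0022  0.0653] turn z -0.005
```

Request:
play_rows(
  deltas=[
    [1,0,0,0.016,0,0,0],
    [1,0,0,0.016,0,0,0],
    [1,0,0,0.016,0,0,0],
    [1,0,0,0.016,0,0,0],
    [1,0,0,0,0,0,0],
    [1,0,0,0,0,0,0],
    [-1,0,0,0,0,0,0],
    [-1,0,0,0,0,0,0],
    [-1,0,0,0,0,0,0],
    [-1,0,0,0,0,0,0],
    [-1,0,0,0,0,0,0],
    [-1,0,0,0,0,0,0],
    [-1,0,0,0,0,0,0],
    [-1,0,0,0,0,0,0],
    [-1,0,0,0,0,0,0],
    [-1,0,0,0,0,0,0],
    [-1,0,0,0,0,0,0],
  ],
)

```text
time_s: 27.68
eef_pos: [0.5314, 0.4187, 0.0321]
tool_rot: [-2.031, 2.397, -0.0]
contact_force: [-0.5, -0.3, 0.4]
grip_width: 0.0354
finger_force: 30.0
```

```bash
python3 -c "
from h import *
c,s=np.cos(.137),np.sin(.137);T=np.array([.5845,.0088])
for q in((0,.045),(0,-.045)):
  w=T+[c*q[0]-s*q[1],s*q[0]+c*q[1]];print(w);plan(*w,.22,.137+np.pi/2)"
```

```text
[0.57835427 0.05337836]
pos [0.5314 0.4187 0.0321] phi 2.977 q6 -1.071 tilt xy [ 0. -0. -1.] grip 0.0354 30.0
shift tool [ 0.3527 -0.1063 -0.1879] turn z 1.269
[ 0.59064573 -0.03577836]
pos [0.5314 0.4187 0.0321] phi 2.977 q6 -1.071 tilt xy [ 0. -0. -1.] grip 0.0354 30.0
shift tool [ 0.4386 -0.133  -0.1879] turn z 1.269
```

Grip is only 5 mm deep; regrip 7 mm lower.

Request:
play_rows(
  deltas=[
    [0.1,0,0,0,0,0,0],
    [0.1,0,0,0,0,0,0],
    [0.1,0,0,0,0,0,0],
    [0.1,0,0,0,0,0,0],
    [0.1,0,0,0.0035,0,0,0],
    [0.1,0,0,0.0035,0,0,0],
    [0.1,0,0,0,0,0,0],
    [-1,0,0,0,0,0,0],
    [-1,0,0,0,0,0,0],
    [-1,0,0,0,0,0,0],
    [-1,0,0,0,0,0,0],
    [-1,0,0,0,0,0,0],
  ],
)

```text
time_s: 28.68
eef_pos: [0.5314, 0.4187, 0.0251]
tool_rot: [-2.031, 2.397, 0.0]
contact_force: [0.9, -0.0, -0.1]
grip_width: 0.0357
finger_force: 30.0
```

Request:
play_rows(
  deltas=[
    [-1,0,0,-0.025,0,0,0],
    [-1,0,0,-0.025,0,0,0],
    [-1,0,0,-0.025,0,0,0],
    [-1,0,0,-0.025,0,0,0],
    [-1,0,0,-0.025,0,0,0],
    [-1,0.022,-0.0067,0,0,0,0],
    [-1,0.022,-0.0067,0,0,0,0],
    [-1,0.022,-0.0067,0,0,0,0],
    [-1,0.022,-0.0067,0,0,0,0],
    [-1,0.022,-0.0067,0,0,0,0],
    [-1,0.022,-0.0067,0,0,0,0],
    [-1,0.022,-0.0067,0,0,0,0],
    [-1,0.022,-0.0067,0,0,0,0],
    [-1,0.022,-0.0067,0,0,0,0],
    [-1,0.022,-0.0067,0,0,0,0],
    [-1,0.022,-0.0067,0,0,0,0],
    [-1,0.022,-0.0067,0,0,0,0],
    [-1,0.022,-0.0067,0,0,0,0],
    [-1,0.022,-0.0067,0,0,0,0],
    [-1,0.022,-0.0067,0,0,0,0],
  ],
)

```text
time_s: 30.35
eef_pos: [0.5761, 0.0755, 0.1501]
tool_rot: [2.031, -2.397, -0.0]
contact_force: [-0.3, -0.4, -0.7]
grip_width: 0.0359
finger_force: 30.0
```

Request:
play_rows(
  deltas=[
    [-1,0.022,-0.0067,0,0,0,0],
    [-1,0.022,-0.0067,0,0,0,0],
    [-1,0.022,-0.0067,0,0,0,0],
    [-1,0.022,-0.0067,0,0,0,0],
    [-1,0.022,-0.0067,0,0,0,0],
    [-1,0,0,0,0,0,0.115],
    [-1,0,0,0,0,0,0.115],
    [-1,0,0,0,0,0,0.115],
    [-1,0,0,0,0,0,0.115],
    [-1,0,0,0,0,0,0.115],
    [-1,0,0,0,0,0,0.115],
    [-1,0,0,0,0,0,0.115],
    [-1,0,0,0,0,0,0.115],
    [-1,0,0,0,0,0,0.115],
    [-1,0,0,0,0,0,0.115],
    [-1,0,0,0,0,0,0.115],
    [-1,0,0,0,0,0,0],
    [-1,0,0,0,0,0,0],
  ],
)

```text
time_s: 31.85
eef_pos: [0.5911, -0.0374, 0.15]
tool_rot: [0.225, -3.133, -0.0]
contact_force: [-0.9, 0.8, -0.6]
grip_width: 0.0357
finger_force: 30.0
```

```bash
python3 -c "
from h import *
plan(.5906,-.0358,.068,.137+np.pi/2);s=arm.observe();print(s['q'])
shot('side');print(cass('side','spent1'))"
```

```text
pos [ 0.5911 -0.0374  0.15  ] phi 1.714 q6 -1.637 tilt xy [-2.e-04  1.e-04 -1.e+00] grip 0.0357 30.0
shift tool [0.0003 0.0016 0.082 ] turn z 0.007
[ 2.10004840e-01  4.08819835e-01 -2.00628603e-01 -1.24976637e-04
 -9.61503739e-01 -1.63704956e+00]
[(0.71, [720.0, -189.0], [76, 98], 0.213), (0.7, [661.0, -332.0], [95, 307], -0.99)]
```

Request:
play_rows(
  deltas=[
    [-1,0,0.0086,0.02,0,0,0.006],
    [-1,0,0,0.02,0,0,0],
    [-1,0,0,0.02,0,0,0],
    [-1,0,0,0.02,0,0,0],
    [-1,0,0,0.002,0,0,0],
    [-1,0,0,0.002,0,0,0],
    [-1,0,0,0,0,0,0],
    [-1,0,0,0,0,0,0],
  ],
)

```text
time_s: 32.62
eef_pos: [0.5907, -0.0288, 0.0671]
tool_rot: [-0.212, 3.133, 0.0]
contact_force: [0.3, 0.6, -1.5]
grip_width: 0.0356
finger_force: 30.0
```

```bash
python3 -c "
from h import *
plan(.5906,-.0358,.0655,.137+np.pi/2);s=arm.observe();print(s['contact_force'])"
```

```text
pos [ 0.5907 -0.0288  0.0671] phi 1.706 q6 -1.661 tilt xy [ 1.5e-03  2.0e-04 -1.0e+00] grip 0.0356 30.0
shift tool [ 0.001  -0.0069  0.0016] turn z -0.002
[ 0.32274946  0.57988985 -1.48891749]
```

Lower 1.5 mm, release, rise, and look.

Request:
play_rows(
  deltas=[
    [-1,0,0,0.0015,0,0,0],
    [-1,0,0,0,0,0,0],
    [0.1,0,0,0,0,0,0],
    [0.1,0,0,0,0,0,0],
    [0.1,0,0,0,0,0,0],
    [0.1,0,0,0,0,0,0],
    [0.1,0,0,-0.01,0,0,0],
    [0.1,0,0,-0.02,0,0,0],
    [1,0,0,-0.025,0,0,0],
    [1,0,0,-0.025,0,0,0],
    [1,0,0,0,0,0,0],
    [1,0,0,0,0,0,0],
  ],
)

```text
time_s: 33.62
eef_pos: [0.5912, -0.0286, 0.1471]
tool_rot: [-0.211, 3.13, 0.001]
contact_force: [0.3, 0.1, -0.7]
grip_width: 0.0666
finger_force: 0.0
```

```bash
python3 -c "
from h import *
shot('side');shot('top')
print(cass('top','spent1'),cass('side','spent1'))
plan(.419,.239,.1,-.6+np.pi/2)"
```

```text
[(0.75, [417.0, 244.0], [36, 67], -0.497), (0.42, [610.0, -266.0], [90, 104], -0.973), (0.39, [572.0, -34.0], [21, 33], -1.541)] [(0.82, [413.0, 247.0], [39, 86], -0.608), (0.7, [622.0, -63.0], [59, 87], 0.161), (0.2, [624.0, 262.0], [154, 171], -0.067)]
pos [ 0.5894 -0.029   0.1436] phi 1.705 q6 -1.661 tilt xy [-2.2e-03 -3.0e-04 -1.0e+00] grip 0.0812 0.0
shift tool [0.1327 0.2884 0.0439] turn z 0.735
```

Request:
play_rows(
  deltas=[
    [1,0.0088,0.0192,0,0,0,0],
    [1,0.0088,0.0192,0,0,0,0],
    [1,0.0088,0.0192,0,0,0,0],
    [1,0.0088,0.0192,0,0,0,0],
    [1,0.0088,0.0192,0,0,0,0],
    [1,0.0088,0.0192,0,0,0,0],
    [1,0.0088,0.0192,0,0,0,0],
    [1,0.0088,0.0192,0,0,0,0],
    [1,0.0088,0.0192,0,0,0,0],
    [1,0.0088,0.0192,0,0,0,0],
    [1,0.0088,0.0192,0,0,0,0],
    [1,0.0088,0.0192,0,0,0,0],
    [1,0.0088,0.0192,0,0,0,0],
    [1,0.0088,0.0192,0,0,0,0],
    [1,0.0088,0.0192,0,0,0,0],
  ],
)

```text
time_s: 35.07
eef_pos: [0.4196, 0.2392, 0.1437]
tool_rot: [0.211, -3.133, 0.002]
contact_force: [1.2, 0.6, -1.6]
grip_width: 0.0867
finger_force: 0.0
```

Request:
play_rows(
  deltas=[
    [1,0,0,0,0,0,-0.12],
    [1,0,0,0,0,0,-0.12],
    [1,0,0,0,0,0,-0.12],
    [1,0,0,0,0,0,-0.12],
    [1,0,0,0,0,0,-0.12],
    [1,0,0,0,0,0,-0.12],
    [1,0,0,0,0,0,-0.12],
    [1,0,0,0,0,0,-0.12],
    [1,0,0,0,0,0,-0.12],
    [1,0,0,0,0,0,-0.12],
    [1,0,0,0,0,0,-0.12],
    [1,0,0,0,0,0,-0.12],
    [1,0,0,0,0,0,-0.12],
    [1,0,0,0,0,0,-0.12],
    [1,0,0,0,0,0,-0.12],
    [1,0,0,0,0,0,-0.12],
    [1,0,0,0,0,0,-0.12],
    [1,0,0,0,0,0,-0.12],
    [1,0,0,0,0,0,-0.12],
    [1,0,0,0,0,0,-0.12],
  ],
)

```text
time_s: 36.73
eef_pos: [0.4202, 0.2384, 0.1436]
tool_rot: [2.999, -0.929, -0.001]
contact_force: [0.0, 0.0, 0.2]
grip_width: 0.0873
finger_force: 0.0
```

```bash
python3 -c "
from h import *
im=shot('top')
print(cass('top','spent1'))
plan(.418,.239,.025,-.6+np.pi/2)
# any further pink
hsv=cv2.cvtColor(im,cv2.COLOR_RGB2HSV);m=cv2.inRange(hsv,(150,100,100),(179,255,255));k,_,st,ce=cv2.connectedComponentsWithStats(m)
print([(st[i,4],ce[i].round(1).tolist()) for i in range(1,k) if st[i,4]>5])
cv2.imwrite('pics/c4.png',im[:,:,::-1])"
```

```text
[(0.59, [597.0, -30.0], [38, 78], 0.128), (0.55, [418.0, 239.0], [33, 74], -0.562)]
pos [0.4203 0.2385 0.1438] phi -2.178 q6 0.111 tilt xy [-0.0013 -0.0015 -1.    ] grip 0.0872 0.0
shift tool [-0.0021  0.0006  0.1188] turn z -0.007
[(np.int32(52), [330.8, 177.6]), (np.int32(29), [244.0, 233.6])]
```

View pics/c4.png

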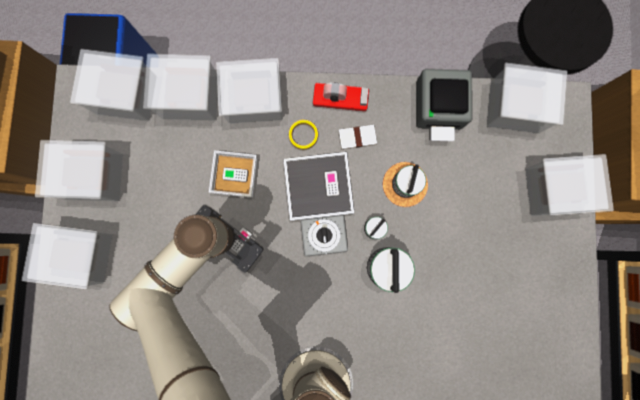

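The overview shows the fresh cassette in the box (235,174), spent1 flat in the tray (331,183), the canister on the mat (409,181), and no further pink cassettes beyond the one under the gripper (244,240).

Request:
play_rows(
  deltas=[
    [1,-0.0015,0,0.017,0,0,0],
    [1,0,0,0.017,0,0,0],
    [1,0,0,0.017,0,0,0],
    [1,0,0,0.017,0,0,0],
    [1,0,0,0.017,0,0,0],
    [1,0,0,0.017,0,0,0],
    [1,0,0,0.017,0,0,0],
    [1,0,0,0,0,0,0],
    [-1,0,0,0,0,0,0],
    [-1,0,0,0,0,0,0],
    [-1,0,0,0,0,0,0],
    [-1,0,0,0,0,0,0],
    [-1,0,0,0,0,0,0],
    [-1,0,0,0,0,0,0],
    [-1,0,0,0,0,0,0],
    [-1,0,0,0,0,0,0],
    [-1,0,0,0,0,0,0],
    [-1,0,0,0,0,0,0],
    [-1,0,0,0,0,0,0],
  ],
)

```text
time_s: 38.42
eef_pos: [0.4194, 0.2397, 0.0257]
tool_rot: [-2.998, 0.938, -0.0]
contact_force: [-0.3, -0.5, 1.6]
grip_width: 0.0357
finger_force: 30.0
```

Request:
play_rows(
  deltas=[
    [-1,0,0,-0.025,0,0,0],
    [-1,0,0,-0.025,0,0,0],
    [-1,0,0,-0.025,0,0,0],
    [-1,0,0,-0.025,0,0,0],
    [-1,0,0,-0.02,0,0,0],
    [-1,0,0,0,0,0,0],
    [-1,0,0,0,0,0,0],
  ],
)

```text
time_s: 39.0
eef_pos: [0.4194, 0.2399, 0.1462]
tool_rot: [-2.996, 0.939, -0.001]
contact_force: [-0.5, -0.7, -2.4]
grip_width: 0.0356
finger_force: 30.0
```

```bash
python3 -c "
from h import *
c,s=np.cos(.137),np.sin(.137);T=np.array([.5845,.0088]);q=(0,.042)
w=T+[c*q[0]-s*q[1],s*q[0]+c*q[1]];print(w);plan(*w,.068,.137+np.pi/2)"
```

```text
[0.57876398 0.05040647]
pos [0.4194 0.2399 0.1462] phi -2.178 q6 0.108 tilt xy [ 0.0011  0.0019 -1.    ] grip 0.0356 30.0
shift tool [0.239  0.0649 0.078 ] turn z -0.744
```

Request:
play_rows(
  deltas=[
    [-1,0.0199,0.0054,0,0,0,0],
    [-1,0.0199,0.0054,0,0,0,0],
    [-1,0.0199,0.0054,0,0,0,0],
    [-1,0.0199,0.0054,0,0,0,0],
    [-1,0.0199,0.0054,0,0,0,0],
    [-1,0.0199,0.0054,0,0,0,0],
    [-1,0.0199,0.0054,0,0,0,0],
    [-1,0.0199,0.0054,0,0,0,0],
    [-1,0.0199,0.0054,0,0,0,0],
    [-1,0.0199,0.0054,0,0,0,0],
    [-1,0.0199,0.0054,0,0,0,0],
    [-1,0.0199,0.0054,0,0,0,0],
    [-1,0,0,0,0,0,-0.106],
    [-1,0,0,0,0,0,-0.106],
    [-1,0,0,0,0,0,-0.106],
    [-1,0,0,0,0,0,-0.106],
    [-1,0,0,0,0,0,-0.106],
    [-1,0,0,0,0,0,-0.106],
    [-1,0,0,0,0,0,-0.106],
    [-1,0,0,0,0,0,0],
  ],
)

```text
time_s: 40.67
eef_pos: [0.5774, 0.05, 0.1432]
tool_rot: [3.134, 0.214, -0.007]
contact_force: [-0.2, 0.2, -0.7]
grip_width: 0.0355
finger_force: 30.0
```

```bash
python3 -c "
from h import *
plan(.5788,.0504,.068,.137+np.pi/2)"
```

```text
pos [0.5774 0.05   0.1432] phi -1.434 q6 1.342 tilt xy [-0.0044 -0.001  -1.    ] grip 0.0355 30.0
shift tool [ 0.0018 -0.0003  0.0752] turn z -0.001
```

Request:
play_rows(
  deltas=[
    [-1,0,0,0.02,0,0,0],
    [-1,0,0,0.02,0,0,0],
    [-1,0,0,0.02,0,0,0],
    [-1,0,0,0.015,0,0,0],
    [-1,0,0,0.002,0,0,0],
    [-1,0,0,0,0,0,0],
    [-1,0,0,0,0,0,0],
  ],
)

```text
time_s: 41.25
eef_pos: [0.5785, 0.0502, 0.0683]
tool_rot: [3.134, 0.21, -0.001]
contact_force: [0.1, 0.0, -0.8]
grip_width: 0.0356
finger_force: 30.0
```

```bash
python3 -c "
from h import *
plan(.5788,.0504,.0655,.137+np.pi/2);print(arm.observe()['contact_force'])"
```

```text
pos [0.5785 0.0502 0.0683] phi -1.437 q6 1.339 tilt xy [-8.e-04 -3.e-04 -1.e+00] grip 0.0356 30.0
shift tool [ 0.0004 -0.0001  0.0028] turn z -0.003
[ 0.11468152  0.01484664 -0.78870937]
```

Request:
play_rows(
  deltas=[
    [-1,0,0,0.0013,0,0,0],
    [-1,0,0,0.0012,0,0,0],
    [-1,0,0,0,0,0,0],
    [0.05,0,0,0,0,0,0],
    [0.05,0,0,0,0,0,0],
    [0.05,0,0,0,0,0,0],
    [0.05,0,0,0,0,0,0],
    [0.05,0,0,-0.01,0,0,0],
    [0.05,0,0,-0.02,0,0,0],
    [1,0,0,-0.025,0,0,0],
    [1,0,0,-0.025,0,0,0],
    [1,0,0,0,0,0,0],
    [1,0,0,0,0,0,0],
  ],
)

```text
time_s: 42.33
eef_pos: [0.5796, 0.0506, 0.1486]
tool_rot: [-3.133, -0.212, -0.008]
contact_force: [0.6, 0.8, 0.2]
grip_width: 0.0649
finger_force: 0.0
```

```bash
python3 -c "
from h import *
plan(.4384,-.0111,.1454,.137+np.pi/2)"
```

```text
pos [0.5796 0.0506 0.1486] phi -1.435 q6 1.341 tilt xy [ 0.0047  0.0017 -1.    ] grip 0.0649 0.0
shift tool [-0.1483  0.0421  0.0025] turn z -0.002
```

Request:
play_rows(
  deltas=[
    [1,-0.0185,0.0053,0,0,0,0],
    [1,-0.0185,0.0053,0,0,0,0],
    [1,-0.0185,0.0053,0,0,0,0],
    [1,-0.0185,0.0053,0,0,0,0],
    [1,-0.0185,0.0053,0,0,0,0],
    [1,-0.0185,0.0053,0,0,0,0],
    [1,-0.0185,0.0053,0,0,0,0],
    [1,-0.0185,0.0053,0,0,0,0],
    [1,0,0,0,0,0,0],
    [1,0,0,0,0,0,0],
  ],
)

```text
time_s: 43.17
eef_pos: [0.4367, -0.0121, 0.1458]
tool_rot: [3.134, 0.212, -0.001]
contact_force: [0.5, -0.3, 0.2]
grip_width: 0.0873
finger_force: 0.0
```

```bash
python3 -c "
from h import *
plan(.4384,-.0111,.077,.137+np.pi/2)
im=shot('top')
print(cass('top','spent1',.058))
b=shot('side')
cv2.imwrite('pics/c5.png',np.hstack([cv2.resize(im[140:260,270:370,::-1],(333,400),interpolation=2),cv2.resize(b[180:280,260:390,::-1],(467,400),interpolation=2)]))"
```

```text
pos [ 0.4367 -0.0121  0.1458] phi -1.436 q6 1.359 tilt xy [-9.e-04 -3.e-04 -1.e+00] grip 0.0873 0.0
shift tool [ 0.0019 -0.0008  0.0688] turn z -0.002
[(0.82, [577.0, 49.0], [36, 72], 0.145), (0.73, [592.0, -29.0], [34, 68], 0.152)]
```

View pics/c5.png

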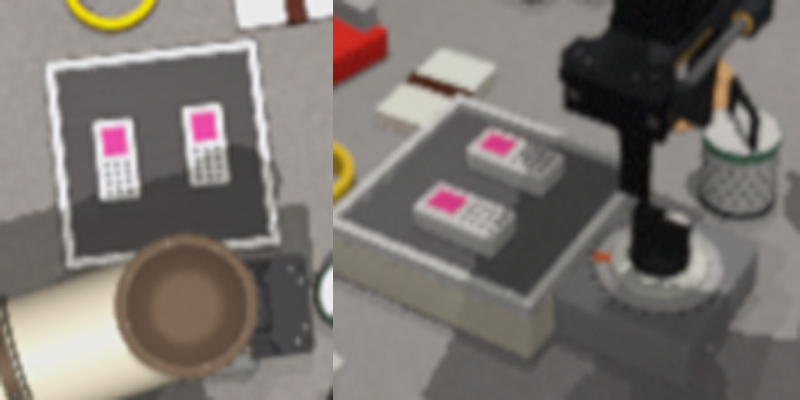

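Both spent cassettes lie flat in the tray, window up, and the dial is still off. Grip the dial.

Request:
play_rows(
  deltas=[
    [1,0.0015,0,0.0172,0,0,0],
    [1,0,0,0.0172,0,0,0],
    [1,0,0,0.0172,0,0,0],
    [1,0,0,0.0172,0,0,0],
    [1,0,0,0,0,0,0],
    [-1,0,0,0,0,0,0],
    [-1,0,0,0,0,0,0],
    [-1,0,0,0,0,0,0],
    [-1,0,0,0,0,0,0],
    [-1,0,0,0,0,0,0],
    [-1,0,0,0,0,0,0],
    [-1,0,0,0,0,0,0],
    [-1,0,0,0,0,0,0],
    [-1,0,0,0,0,0,0],
    [-1,0,0,0,0,0,0],
    [-1,0,0,0,0,0,0],
    [-1,0,0,0,0,0,0],
    [-1,0,0,0,0,0,0],
    [-1,0,0,0,0,0,0],
    [-1,0,0,0,0,0,0],
  ],
)

```text
time_s: 44.98
eef_pos: [0.4391, -0.0109, 0.0773]
tool_rot: [-3.134, -0.212, -0.0]
contact_force: [-2.0, 5.8, 1.0]
grip_width: 0.014
finger_force: 30.0
```

```bash
python3 -c "
from h import *
plan(.4384,-.0111,.077,.137+np.pi/2);s=arm.observe();print(s['contact_force'],s['torque'])"
```

```text
pos [ 0.4391 -0.0109  0.0773] phi -1.436 q6 1.36 tilt xy [ 1.e-04  8.e-04 -1.e+00] grip 0.014 30.0
shift tool [-0.0007  0.0001  0.0003] turn z -0.002
[-1.96506662  5.76774528  1.01491637] [ 1.3660273   0.69200593 -0.03125496]
```

Turn clockwise by 2.76 rad.

Request:
play_rows(
  deltas=[
    [-1,0,0,0,0,0,0.08],
    [-1,0,0,0,0,0,0.08],
    [-1,0,0,0,0,0,0.08],
    [-1,0,0,0,0,0,0.08],
    [-1,0,0,0,0,0,0.08],
    [-1,0,0,0,0,0,0.08],
    [-1,0,0,0,0,0,0.08],
    [-1,0,0,0,0,0,0.08],
    [-1,0,0,0,0,0,0.08],
    [-1,0,0,0,0,0,0.08],
    [-1,0,0,0,0,0,0.08],
    [-1,0,0,0,0,0,0.08],
    [-1,0,0,0,0,0,0.08],
    [-1,0,0,0,0,0,0.08],
    [-1,0,0,0,0,0,0.08],
    [-1,0,0,0,0,0,0.08],
    [-1,0,0,0,0,0,0.08],
    [-1,0,0,0,0,0,0],
    [-1,0,0,0,0,0,0],
  ],
)

```text
time_s: 46.57
eef_pos: [0.4393, -0.0105, 0.0773]
tool_rot: [-2.569, 1.806, 0.0]
contact_force: [-1.2, 6.9, 0.4]
grip_width: 0.0135
finger_force: 30.0
```

Request:
play_rows(
  deltas=[
    [-1,0,0,0,0,0,0.08],
    [-1,0,0,0,0,0,0.08],
    [-1,0,0,0,0,0,0.08],
    [-1,0,0,0,0,0,0.08],
    [-1,0,0,0,0,0,0.08],
    [-1,0,0,0,0,0,0.08],
    [-1,0,0,0,0,0,0.08],
    [-1,0,0,0,0,0,0.08],
    [-1,0,0,0,0,0,0.08],
    [-1,0,0,0,0,0,0.08],
    [-1,0,0,0,0,0,0.08],
    [-1,0,0,0,0,0,0.08],
    [-1,0,0,0,0,0,0.08],
    [-1,0,0,0,0,0,0.08],
    [-1,0,0,0,0,0,0.08],
    [-1,0,0,0,0,0,0.08],
    [-1,0,0,0,0,0,0.08],
    [-1,0,0,0,0,0,0.04],
    [-1,0,0,0,0,0,0],
    [-1,0,0,0,0,0,0],
  ],
)

```text
time_s: 48.23
eef_pos: [0.4399, -0.0106, 0.0773]
tool_rot: [-0.802, 3.035, 0.001]
contact_force: [-0.6, 5.0, -0.6]
grip_width: 0.0137
finger_force: 30.0
```

```bash
python3 -c "
from h import *
plan(.4384,-.0111,.077,1.708-2.76);s=arm.observe();print(s['contact_force'],s['torque'])"
```

```text
pos [ 0.4399 -0.0106  0.0773] phi 2.087 q6 -1.4 tilt xy [ 0.0019  0.0015 -1.    ] grip 0.0137 30.0
shift tool [0.0015 0.0003 0.0003] turn z -0.002
[-0.60746903  4.97184526 -0.59401716] [ 1.69658837  0.15808342 -0.0246014 ]
```

Request:
play_rows(
  deltas=[
    [1,0,0,0,0,0,0],
    [1,0,0,0,0,0,0],
    [1,0,0,0,0,0,0],
    [1,0,0,0,0,0,0],
    [1,0,0,0,0,0,0],
    [1,0,0,-0.025,0,0,0],
    [1,0,0,-0.03,0,0,0],
    [1,0,0,-0.03,0,0,0],
    [1,0,0,-0.03,0,0,0],
    [1,0,0,-0.03,0,0,0],
    [1,0,0,-0.03,0,0,0],
  ],
)

```text
time_s: 49.15
eef_pos: [0.4386, -0.0118, 0.2539]
tool_rot: [-0.802, 3.037, -0.0]
contact_force: [1.8, 0.1, -1.2]
grip_width: 0.0792
finger_force: 0.0
```

Request:
play_rows(
  deltas=[
    [1,0.0123,-0.0217,0,0,0,0],
    [1,0.0123,-0.0217,0,0,0,0],
    [1,0.0123,-0.0217,0,0,0,0],
    [1,0.0123,-0.0217,0,0,0,0],
    [1,0.0123,-0.0217,0,0,0,0],
    [1,0.0123,-0.0217,0,0,0,0],
    [1,0.0123,-0.0217,0,0,0,0],
    [1,0.0123,-0.0217,0,0,0,0],
    [1,0.0123,-0.0217,0,0,0,0],
    [1,0.0123,-0.0217,0,0,0,0],
    [1,0.0123,-0.0217,0,0,0,0],
    [1,0.0123,-0.0217,0,0,0,0],
    [1,0,0,0,0,0,0],
    [1,0,0,0,0,0,0],
  ],
)

```text
time_s: 50.32
eef_pos: [0.4389, -0.3117, 0.2515]
tool_rot: [0.799, -3.037, -0.001]
contact_force: [-0.0, 0.6, 0.8]
grip_width: 0.0872
finger_force: 0.0
```

```bash
python3 -c "
from h import *
im=shot('top')
t=cv2.resize(im[130:280,200:440,::-1],(800,500),interpolation=2)
d=cv2.resize(im[210:262,296:352,::-1],(280,260),interpolation=2);t[240:500,0:280]=d
cv2.imwrite('pics/c6.png',t)"
```

```text
(no output)
```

View pics/c6.png

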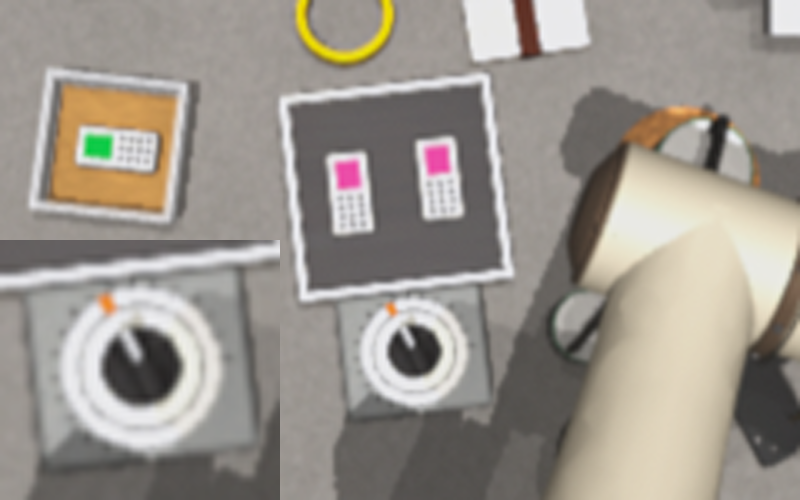

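```bash
python3 -c "
from h import *
f=lambda u,v:(296+(u+.5)/5-.5,210+(v-240+.5)/5-.5)
A=np.array([.4384,-.0111]);O=unproj('top',[f(141,367)],.054)[0];print(O)
a=unproj('top',[f(124,327)],.084)[0][:2];b=unproj('top',[f(137,352)],.084)[0][:2];m=unproj('top',[f(107,303)],.043)[0][:2]
g=lambda v:np.arctan2(v[1],v[0])
for ax in(A,O[:2]):print('tip',g(a-ax),np.linalg.norm(a-ax),'line',g(a-b),'mark',g(m-ax),np.linalg.norm(m-ax))
# orange centroid
im=eyes.camera('top');h=cv2.cvtColor(im,cv2.COLOR_RGB2HSV)[215:230,308:326].astype(float);w=h[...,1]*((h[...,0]<22));w[w<60]=0
y,x=np.mgrid[215:230,308:326];c=(np.sum(x*w)/w.sum(),np.sum(y*w)/w.sum());mm=unproj('top',[c],.043)[0][:2];print(c,g(mm-A),g(mm-O[:2]),np.linalg.norm(mm-A))
print('canister',[(d['conf'],d['bbox']) for d in spotter.silhouettes('canister','top')])"
```

```text
[ 0.43858208 -0.0110102   0.054     ]
tip 0.44901016676278865 0.024444012361630237 line 0.5094619061327137 mark 0.514218952637222 0.0431518257237008
tip 0.4489331761561521 0.02424100137844458 line 0.5094619061327137 mark 0.5144835997434036 0.04294912602530003
(np.float64(316.94451450189155), np.float64(222.18726355611602)) 0.5171667982844188 0.5174446449679264 0.04326182062758083
canister [(0.65, [371.0, 227.8, 16.3, 20.0]), (0.64, [414.2, 175.2, 31.5, 19.9])]
```

```bash
python3 -c "
from h import *
print(arm.close_job())"
```

```text
the job is handed in; nothing more can be done
None
```

The job is handed in with every step done: the dial was turned to off, the canister stands on the cork mat, and both spent cassettes lie flat in the warm tray. After that the pointer was set to the orange mark; the fresh cassette lies in the stock box. The hand-in call gave no verdict.

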